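# Index a paper tube under the ring light and hold a borescope in it

## Task

Only one of the paper tubes on the indexing dial is still open. Turn the knobbed dial one click so that the open tube sits under the ring light, leaving the tubes standing in their nests and the other things on the bench alone. Then take the borescope from its stand, lower its rod straight down through the middle of the ring light into the tube without touching the light or the tube, and finish still holding it there, upright, centred and still, with the tip about 15 mm above the inside of the tube's bottom.

Things in the scene. Friction and masses are not known exactly. Their poses are not given: they have to be found in the camera images.
- fixture: Indexing fixture, fixed to the bench. Origin on the bench at the dial's axis; x points from the axis to the post and ring light, z up. Aluminium dial 270 mm across, top 35 mm above the bench; six nests (four 12 mm dowels each) centred 85 mm from the axis at 0, 60 ... 300 degrees from x; 120, 180, 240 are empty. The light's post (20 x 24 mm, 152 mm high) stands on x, 172 mm from the axis.
- dial (a joint): Angle of the dial (rad), anticlockwise seen from above is positive, 0 at the start. A spring detent holds it at every 60 degrees (1.047 rad); pushing it off a click takes about 4 to 5 N at a knob; let go clearly past half way (34 degrees or more), it pulls itself into the next click, and short of half way, back.
- knob_a (a point): Centre of one of the dial's six index knobs, 83 mm above the bench; turns with the dial. Each is a black round knob, diameter 20 mm, from 70 to 95 mm above the bench, on a 12 mm post; they stand 120 mm from the axis, at 30, 90, 150, 210, 270 and 330 degrees from fixture x when the dial reads 0. This one starts at 150.
- knob_b (a point): Centre of the index knob that starts at 210 degrees (-150), like knob_a.
- light: Black ring light on the fixture's post, fixed: 68 mm outside diameter, 14 mm thick, with an upright 24 mm hole through the middle; a 20 mm wide arm joins it to the post. Origin at the centre of the hole on the underside, 127 mm above the bench; z up.
- light_hole (a point): Centre of the ring light's hole at its top face, 141 mm above the bench.
- tube_open: The open white paper tube, standing loose in a dial nest next to the light (on either side, 60 or -60 degrees): outside diameter 44 mm, inside 40 mm, 80 mm high, closed at the bottom by a 3 mm thick disc, open at the top (brown inside). Origin at the centre of its underside; z up. Its rim is 115 mm above the bench.
- tube_capped_a: A white paper tube of the same size, closed by a white cap (84 mm high in all), loose in the nest on the other side of the light. Origin at the centre of its underside.
- tube_capped_b: Another capped tube of the same size, loose in the nest under the light at the start. Origin at the centre of its underside.
- scope: Rigid borescope, about 160 g, loose, hanging upright in its stand. A straight steel rod, diameter 8 mm and 110 mm long, below a grey handle that is a block 24 mm (x) by 32 mm (y), 66 mm high, from 110 to 176 mm above the tip, with a 4 mm rubber cap on top. Origin at the tip of the rod, on its axis; z up along the rod. In the stand the tip is 14 mm above the bench. Its yaw varies.
- scope_tip (a point): Tip of the borescope's rod, on the axis.
- scope_rod (a point): Point on the rod's axis, 80 mm above the tip.
- stand: Borescope stand, fixed to the bench: base 90 mm across and 10 mm high, and an upright pipe, 29 mm across with a 13 mm hole, up to 124 mm above the bench; the handle rests on the pipe's rim with the rod inside. Origin at the centre of the underside.
- carton: Bystander: small open carton of caps, 100 x 85 x 50 mm. Origin at the centre of its underside.
- glue: Bystander: white glue bottle with a pointed nozzle, 50 mm across, 132 mm high. Origin at the centre of its underside.
- tube_long: Bystander: long open paper tube standing on the bench, 44 mm across, 140 mm high. Origin at the centre of its underside.
Things that resemble listed ones, but are neither listed nor needed, are in the scene too. There is more than one size of the scope; the one meant has the size given above.

How it is judged:
On the way, in this order (a step that is already met when the one before it is completed fails the run):
1. the dial rests one click on, with the open tube under the ring light (horizontal distance between tube_open and light_hole below 0.006 m and (value of joint dial between 1.007 and 1.087 rad or value of joint dial between -1.087 and -1.007 rad) and velocity of joint dial between -0.05 and 0.05 rad/s), for 0.3 s.
2. the rod's tip has come down through the ring light's hole (z of scope_tip in the frame of light between -0.06 and -0.003 m and horizontal distance between scope_tip and light_hole below 0.009 m), for 0.1 s.
At the end, for the whole second after the job is handed in: Dial within 0.04 rad of one click on; tubes upright in their nests, the open one within 6 mm under the light. Fingers hold the scope still, within 5 degrees of upright, rod within 5 mm of the hole's axis, tip 6 to 24 mm above the inside of the tube's bottom, touching neither fixture nor tube (horizontal distance between tube_open and light_hole below 0.006 m and (value of joint dial between 1.007 and 1.087 rad or value of joint dial between -1.087 and -1.007 rad) and horizontal distance between each of scope_tip, scope_rod and light_hole below 0.005 m and z of scope_tip in the frame of tube_open between 0.009 and 0.027 m and angle between scope's own z axis and vertical below 0.087 rad and linear speed of scope below 0.01 m/s and contact force between scope and the fingers above 2 N and contact force between scope and fixture below 0.2 N and contact force between scope and tube_open below 0.2 N and angle between each of tube_open, tube_capped_a, tube_capped_b's own z axis and vertical below 0.1 rad and z of each of tube_open, tube_capped_a, tube_capped_b in the frame of fixture below 0.039 m and z of each of tube_capped_a, tube_capped_b in the frame of fixture above 0.031 m and horizontal distance between tube_capped_a and fixture between 0.08 and 0.09 m and horizontal distance between tube_capped_b and fixture between 0.08 and 0.09 m); the arm keeps its last pose, push and grip.
It fails at once if the borescope touches the ring light or another part of the fixture (contact force between scope and fixture above 0.3 N).
It fails at once if the borescope touches the open tube (contact force between scope and tube_open above 0.3 N).
It fails at once if a tube on the dial is tipped out of its nest (angle between any of tube_open, tube_capped_a, tube_capped_b's own z axis and vertical above 0.3 rad).
It fails at once if a bystander is pushed away or knocked over (distance of any of carton, glue, tube_long from where it was at the start of the episode above 0.03 m).
It also fails if it takes over 59 s, if anything falls off the work surface, if the arm or the gripper's body presses on something with over 40 N, if the wrist force passes 120 N, or if a joint passes its speed limit or range.

## Robot

A 7-joint arm with a two-finger parallel gripper is mounted at the origin on the work surface. World frame = base frame: x ahead of the robot, y to its left, z up, the work surface at z = 0. Lengths are in m, angles in rad, forces in N, time in s.
With the tool pointing down it reaches from about 0.4 to 0.875 m from the base axis. Payload 4.4 kg.
Tool frame: the origin (TCP) lies on the centre line of the jaws, within the pads' length; the fingertips stand 19 mm ahead of it and the grasp point (between the pads) is the TCP; z points along the fingers, x is the direction in which the jaws open and shut, and the axes are right-handed (so a half turn about z gives the same grasp; the last joint's range is limited). The gripper opens to 85 mm and grips with 20 to 120 N. Pads are 22 mm wide; open, the fingers measure 114 mm over their backs; the gripper's body (76 mm by 85 mm) begins 54 mm behind the grasp point. The pads swing forward as they close: fully open they stand 13 mm farther back than shut.
Start: joints at [-1.263, 0.628, 0.038, 1.517, -0.027, 0.996, -0.02], TCP at [0.237, 0.605, 0.25] pointing down, gripper open.
Joint ranges: [-3.06, 3.06], [-0.37, 2.12], [-1.25, 1.32], [0.18, 2.47], [-1.1, 4.24], [0.23, 1.98], [-2.94, 2.94]. Speed limits (rad/s): [2.57, 2.57, 3.14, 3.14, 3.14, 3.14, 3.14].

## Interface

Orientations are given as a unit quaternion [x, y, z, w].
In Python, from workcell import r gives the robot as it stands.
- The arm moves only by the tool carry_out, never from a script. Its arguments are lists of equal length, an entry for each row: "slide": the shift along the tool's x, y, z in mm, a list of three; "turn": the turn about the tool's z in degrees; "grip": the gripper's target within -1 to 1 (shut at 1, half-way at 0, fully open at -1). In form: {"slide": [[dx, dy, dz], ...], "turn": [turn, ...], "grip": [grip, ...]}. A call has 1 to 5 rows; each row is the pose to reach, as a shift and turn from the pose commanded when the call began, along the tool's axes at that moment; what a row does not reach only later rows make up. A row lasts 1/10 s, in which the tool goes at most 50 mm and 8.59 degrees, less where a joint would pass 70% of its speed; a pose out of reach is approached as far as the arm can. A call with a gripper value outside its range is refused whole. The fingers move at their own pace and stop on an object; "grip_force" is the grip in N (left out, the last holds). Time passes only in rows, so rows that repeat a pose let the fingers close. It gives the time, the measured TCP pose, the force and the opening at its end, in the units of the state.
- r.sense(): the state, without advancing time (a new reading comes with each control period).
- r.capture(name): name is "scene" or "side" or "wrist"; returns (picture, depth): 420x560x3 uint8, red, green, blue; 420x560 float32, m along the optical axis (not along the pixel's ray), 0 where there is no reading.
- r.camera_params(name): a dict with "fx", "fy", "cx", "cy" (pixels), "k1" (the pictures are not rectified: a ray, as slopes to the right and down, at radius r is drawn at 1 + k1 r^2 times it, then the intrinsics apply), "view" (4x4, takes a point from world to camera coordinates); the wrist camera has in their place "mount" (4x4, takes a point from camera to tool coordinates, whose origin is the TCP and whose axes are the tool frame's). Camera axes: x right, y up, looking along -z (the intrinsics and any distortion apply to the point x, -y, -z); pixel columns grow to the right and rows downward; lengths in m; the calibration is good to about 2 mm. A picture is of the moment at which its call begins: read the wrist's pose just before it. camera_params takes no time and is no camera call.
- r.job_done(): hands the job in, once; it reports no verdict.
Trained networks look in the newest picture that a camera, given by its name, has taken for a name from the list of things; names that differ only in an ending like _2 or _b are one class to them, and where a whole thing is asked for, a point or a joint stands for the part that bears it (a point fixed in the world has none). Each returns a list of dicts, best first, with "confidence" (0 to 1); they miss things now and then, are a little off and sometimes report something else, mostly with a low value. They report only what shows in the picture. A call takes as long as a camera call. They do not tell look-alikes from the thing itself.
- r.cut_out(camera, thing): "pixels" (420x560 bool, what is visible of it) and "bbox" ([left, top, width, height] in pixels, round what is visible of it).
- r.pinpoint(camera, thing): "xy" ([column, row] in pixels: a listed point, or the origin of a listed thing).
The state is a dict: "time": time; "joint_pos": joint angles; "joint_vel": joint speeds; "joint_efforts": joint torques, N m; "ee_pos": TCP position; "orientation": TCP orientation; "ft_force": force on the tool from outside, world axes, zero at the start; "ft_torque": the same for the moment, N m; "finger_gap": finger opening in m.
Only numpy, scipy, OpenCV 4.12 (cv2) and the standard library are available. Lean on these libraries where they do the work, as an engineer would, in place of code of your own. Each camera call takes 0.05 s, during which the arm holds its last target.

## Working session

There is one attempt and no reset: what is moved stays moved. The work goes in short steps, Python scripts to look and compute and a tool call to move; the robot and the scene stay as the last step left them, time stands still between calls to the robot, and variables do not carry over. Pictures are saved under pics/ and viewed, and the job is handed in when it is done.

Besides the shell and the picture viewer there is one more tool, called after ">>>" as name(argument=value, ...), one argument or row to a line, values as JSON. carry_out: Moves the arm, as the interface text tells. Its arguments: {"type":"object","properties":{"slide":{"type":"array","items":{"type":"array","items":{"type":"number"}}},"turn":{"type":"array","items":{"type":"number"}},"grip":{"type":"array","items":{"type":"number"}},"grip_force":{"type":"number"}},"required":["slide","turn","grip"]}

```bash
ls; mkdir -p pics
cat > h.py <<'E'
import numpy as np, cv2
from scipy.spatial.transform import Rotation as R
from workcell import r
def save(n,im): cv2.imwrite('pics/'+n+'.png',im[:,:,::-1])
def cam(name,s=None):
    p=r.camera_params(name)
    if name=='wrist':
        s=s or r.sense(); T=np.eye(4);T[:3,:3]=R.from_quat(s['orientation']).as_matrix();T[:3,3]=s['ee_pos']
        c2w=T@np.array(p['mount'])
    else: c2w=np.linalg.inv(np.array(p['view']))
    return p,c2w
def undist(p,uv):
    x=(uv[0]-p['cx'])/p['fx'];y=(uv[1]-p['cy'])/p['fy'];rd=np.hypot(x,y);q=rd
    for _ in range(30): q=rd/(1+p['k1']*q*q)
    k=q/rd if rd>0 else 1
    return x*k,y*k
def ray(pc,uv):
    p,c=pc;x,y=undist(p,uv);d=c[:3,:3]@np.array([x,-y,-1.]);return c[:3,3],d
def atdepth(pc,uv,d): o,v=ray(pc,uv);return o+v*d
def atz(pc,uv,z): o,v=ray(pc,uv);return o+v*(z-o[2])/v[2]
def proj(pc,P):
    p,c=pc;q=np.linalg.inv(c)@np.append(P,1);x=q[0]/-q[2];y=-q[1]/-q[2];k=1+p['k1']*(x*x+y*y)
    return np.array([p['cx']+p['fx']*x*k,p['cy']+p['fy']*y*k])
def tri(rays):
    A=np.zeros((3,3));b=np.zeros(3)
    for o,d in rays:
        d=d/np.linalg.norm(d);M=np.eye(3)-np.outer(d,d);A+=M;b+=M@o
    X=np.linalg.solve(A,b)
    return X,[np.linalg.norm((np.eye(3)-np.outer(d,d)/(d@d))@(X-o)) for o,d in rays]
E
python3 - <<'E'
from h import *
s=r.sense();print(s)
for n in['scene','side','wrist']:
    im,d=r.capture(n);save(n+'0',im);np.save('pics/%s0.npy'%n,d);np.save('pics/%s0im.npy'%n,im);p=r.camera_params(n);print(n,{k:(np.round(v,3).tolist()) for k,v in p.items()}); print(cam(n)[1][:3,3])
E
```

```text
pics
{'time': 0.0, 'joint_pos': array([-1.26282328,  0.62935863,  0.03840701,  1.51837577, -0.02697864,
        0.99629411, -0.02002781]), 'joint_vel': array([1.87193306e-04, 5.36316621e-06, 2.71368080e-04, 5.70541995e-05,
       2.75988922e-04, 2.68229692e-03, 9.17535157e-04]), 'joint_efforts': array([-6.23463911e-04, -5.63386953e+01,  1.22595448e+00, -1.93440109e+01,
        1.10119113e-02,  1.07644260e-02,  8.17976002e-06]), 'ee_pos': array([0.23707786, 0.60458496, 0.24937783]), 'orientation': array([ 8.26171359e-01,  5.63418109e-01, -7.85922080e-04,  5.50248884e-04]), 'ft_force': array([-0.26279062, -0.17039904,  0.17486646]), 'ft_torque': array([0.0029402 , 0.01033535, 0.01610556]), 'finger_gap': 0.08543712660023461}
scene {'fx': 380.287, 'fy': 380.287, 'cx': 285.102, 'cy': 216.188, 'k1': -0.097, 'view': [[-0.262, 0.965, 0.004, 0.176], [-0.813, -0.223, 0.539, 0.415], [0.521, 0.138, 0.843, -1.314], [0.0, 0.0, 0.0, 1.0]]}
[1.06767798 0.10365204 0.88319264]
side {'fx': 517.65, 'fy': 517.65, 'cx': 280.881, 'cy': 200.797, 'k1': -0.166, 'view': [[0.723, -0.69, -0.018, -0.438], [0.44, 0.44, 0.783, -0.325], [-0.532, -0.574, 0.622, -0.858], [0.0, 0.0, 0.0, 1.0]]}
[ 0.00323022 -0.65226075  0.78002236]
wrist {'fx': 330.629, 'fy': 330.629, 'cx': 277.016, 'cy': 214.554, 'k1': -0.007, 'mount': [[1.0, 0.001, 0.0, -0.001], [0.001, -0.955, -0.296, -0.075], [-0.0, 0.296, -0.955, -0.122], [0.0, 0.0, 0.0, 1.0]]}
[0.16723315 0.63124737 0.37203747]
```

View pics/scene0.png

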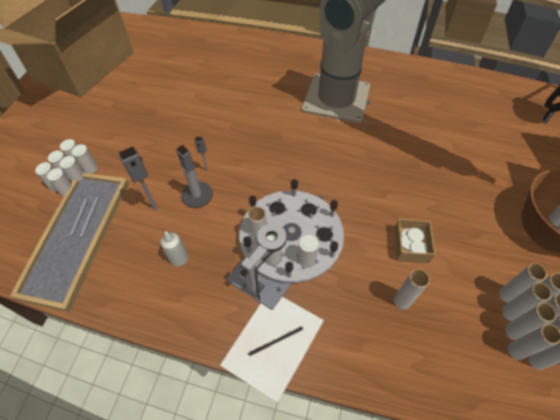

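View pics/side0.png

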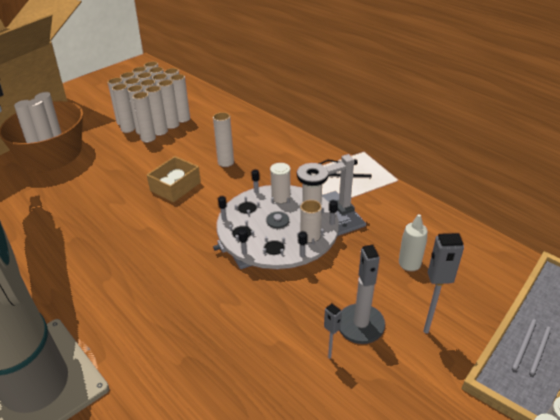

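View pics/wrist0.png

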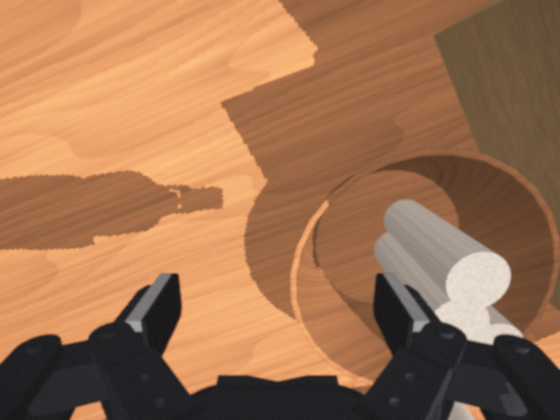

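The scene picture shows the dial at about (292,235), with the ring light at (271,237), the open tube at (257,217) and a capped tube at (309,248). There are three scope-like things:
- in the stand at (190,170), on a round base
- a larger one at (135,165)
- a smaller one at (201,148)

The one in the stand fits the description. Next I measure.

Run:
```python
from h import *
import json
ims={}
pcs={n:cam(n) for n in['scene','side']}
for n in['scene','side']:
    im,d=r.capture(n);ims[n]=d
names=['fixture','light','light_hole','tube_open','tube_capped_a','scope','scope_tip','scope_rod','stand','knob_a','knob_b','carton','glue','tube_long']
out={}
for t in names:
    for n in pcs:
        res=r.pinpoint(n,t)
        out[(t,n)]=res
        print(t,n,[(np.round(q['xy'],1).tolist(),round(q['confidence'],2)) for q in res[:5]])
for t in names:
    a,b=out[(t,'scene')],out[(t,'side')]
    for i in a[:4]:
        for j in b[:4]:
            X,e=tri([ray(pcs['scene'],i['xy']),ray(pcs['side'],j['xy'])])
            if max(e)<.012: print(t,np.round(i['xy']),np.round(j['xy']),np.round(X,4),np.round(max(e),4))
print(r.sense()['time'])
```

```text
fixture scene [([288.6, 238.8], 0.71)]
fixture side [([277.3, 233.6], 0.61), ([311.8, 177.0], 0.39)]
light scene [([270.8, 237.6], 0.67)]
light side [([312.5, 176.8], 0.74), ([365.0, 290.9], 0.73)]
light_hole scene [([271.9, 233.5], 0.69)]
light_hole side [([312.8, 170.9], 0.76), ([176.1, 185.5], 0.46)]
tube_open scene [([254.0, 229.3], 0.94), ([334.8, 201.3], 0.67)]
tube_open side [([310.1, 237.3], 0.67)]
tube_capped_a scene [([254.5, 231.8], 0.73), ([309.5, 257.4], 0.71), ([276.1, 257.7], 0.47)]
tube_capped_a side [([313.9, 210.6], 0.79), ([279.8, 198.3], 0.68)]
scope scene [([208.3, 169.8], 0.69), ([154.7, 206.4], 0.68), ([257.0, 232.9], 0.15)]
scope side [([424.9, 328.5], 0.87), ([328.9, 354.5], 0.61)]
scope_tip scene [([154.0, 211.5], 0.78), ([205.0, 170.7], 0.69)]
scope_tip side [([326.1, 356.3], 0.8), ([423.6, 331.2], 0.76)]
scope_rod scene [([200.4, 154.2], 0.68), ([142.4, 183.3], 0.58)]
scope_rod side [([331.9, 336.4], 0.96), ([362.6, 287.9], 0.93), ([434.8, 295.0], 0.75)]
stand scene [([198.6, 195.8], 0.71)]
stand side [([355.4, 323.1], 0.7), ([225.3, 160.1], 0.47)]
knob_a 
[... 1233 characters left out ...]
p [205. 171.] [326. 356.] [ 0.4249 -0.3125 -0.0022] 0.0044
scope_rod [200. 154.] [332. 336.] [ 0.4227 -0.319   0.0657] 0.0008
scope_rod [142. 183.] [435. 295.] [ 0.5877 -0.4067  0.1069] 0.0011
stand [199. 196.] [355. 323.] [ 0.5178 -0.2982 -0.0031] 0.0016
knob_a [336. 207.] [220. 201.] [0.5086 0.0897 0.0782] 0.0004
knob_a [293. 183.] [242. 234.] [ 0.4684 -0.0333  0.0856] 0.0003
knob_b [336. 207.] [220. 201.] [0.5086 0.0897 0.0782] 0.0004
knob_b [293. 183.] [242. 234.] [ 0.4684 -0.0333  0.0856] 0.0003
carton [413. 247.] [178. 190.] [ 0.5253  0.3089 -0.0117] 0.0082
glue [177. 260.] [412. 262.] [ 0.725  -0.2772 -0.0036] 0.0012
tube_long [404. 300.] [227. 160.] [0.6848 0.3002 0.0029] 0.0039
1.65
```

>>> carry_out(
  slide=[
    [-35, 36, -5],
    [-70, 72, -10],
    [-105, 108, -15],
    [-140, 144, -20],
    [-175, 180, -25],
  ],
  turn=[0, 0, 0, 0, 0],
  grip=[-1, -1, -1, -1, -1],
)

```text
time: 2.15
ee_pos: [0.3407, 0.3767, 0.2755]
orientation: [0.826, 0.563, 0.0, -0.0]
ft_force: [1.4, 1.1, 0.7]
finger_gap: 0.0856
```

>>> carry_out(
  slide=[
    [-35, 36, -5],
    [-70, 72, -10],
    [-105, 108, -15],
    [-140, 144, -20],
    [-175, 180, -25],
  ],
  turn=[5, 10, 15, 20, 25],
  grip=[-1, -1, -1, -1, -1],
)

```text
time: 2.65
ee_pos: [0.4434, 0.1501, 0.3005]
orientation: [0.929, 0.37, 0.001, -0.0]
ft_force: [1.2, 1.0, 0.9]
finger_gap: 0.0853
```

Run:
```python
from h import *
s=r.sense();print(s['time'],s['ee_pos'],R.from_quat(s['orientation']).as_matrix()[:,0],s['joint_pos'])
im,d=r.capture('wrist');save('wrist1',im);np.save('pics/w1d.npy',d);np.save('pics/w1.npy',im);np.save('pics/w1c.npy',cam('wrist',s)[1])
```

```text
2.65 [0.44341369 0.15014454 0.30047168] [0.72674984 0.68690125 0.00115694] [-0.55869009  0.31073237  0.22700012  1.94269642 -0.08859705  0.89643341
  0.47033075]
```

View pics/wrist1.png

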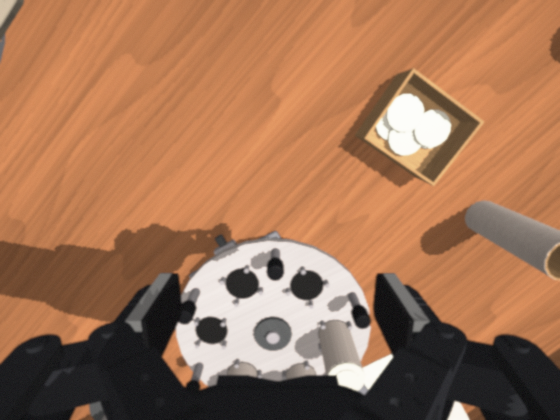

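Wrist view: knob_a is at (275,262), the dial hub at (272,333) and the carton at (420,125). I'm moving forward to see the whole dial.

>>> carry_out(
  slide=[
    [0, 45, 0],
    [0, 90, 0],
    [0, 130, 0],
    [0, 130, 0],
  ],
  turn=[0, 0, 0, 0],
  grip=[-1, -1, -1, -1],
)

```text
time: 3.1
ee_pos: [0.5358, 0.0523, 0.3001]
orientation: [0.93, 0.368, 0.001, 0.002]
ft_force: [-1.4, -0.2, 0.8]
finger_gap: 0.0855
```

Run:
```python
from h import *
s=r.sense();print(s['time'],s['ee_pos'],R.from_quat(s['orientation']).as_matrix()[:,0],s['joint_pos'])
im,d=r.capture('wrist');save('wrist2',im);np.save('pics/w2d.npy',d);np.save('pics/w2.npy',im);c=cam('wrist',s);np.save('pics/w2c.npy',c[1])
for t in ['fixture','knob_a','light_hole','tube_open','tube_capped_a']:
    for q in r.pinpoint('wrist',t): print(t,np.round(q['xy'],1),round(q['confidence'],2),{z:np.round(atz(c,q['xy'],z),4)[:2] for z in {'fixture':[0,.04],'knob_a':[.083],'light_hole':[.141]}.get(t,[.035])})
```

```text
3.1 [0.53575447 0.05228087 0.30006047] [7.29724176e-01 6.83741615e-01 1.72358754e-04] [-0.32913713  0.41911185  0.25581862  1.77346009 -0.12123823  0.96145965
  0.72755141]
fixture [274.4 231. ] 0.6 {0: array([ 0.5886, -0.01  ]), 0.04: array([0.5787, 0.001 ])}
knob_a [174.9 204.2] 0.97 {0.083: array([ 0.4699, -0.0373])}
knob_a [274.9 147.3] 0.85 {0.083: array([0.507 , 0.0792])}
knob_a [312.2 344.4] 0.31 {0.083: array([ 0.7032, -0.064 ])}
light_hole [311.4 344.9] 0.66 {0.141: array([ 0.6655, -0.0359])}
light_hole [273.9 230.8] 0.32 {0.141: array([0.5532, 0.0288])}
tube_open [240.3 287. ] 0.91 {0.035: array([ 0.6007, -0.0887])}
tube_capped_a [304.4 291.6] 0.78 {0.035: array([ 0.6673, -0.0358])}
tube_capped_a [342.4 242.6] 0.59 {0.035: array([0.6532, 0.0469])}
tube_capped_a [311.4 347.3] 0.56 {0.035: array([ 0.7369, -0.0924])}
```

View pics/wrist2.png

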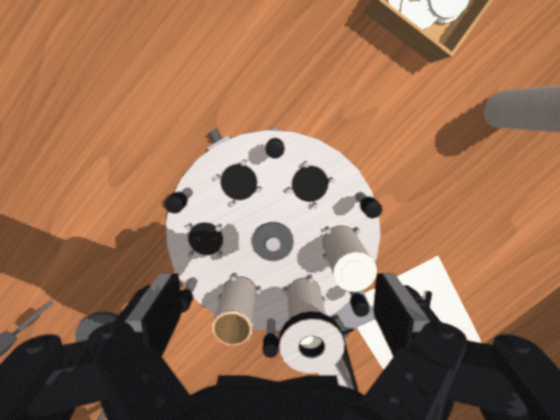

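Run:
```python
from h import *
from scipy.optimize import least_squares
p=r.camera_params('wrist');c=(p,np.load('pics/w2c.npy'));im=np.load('pics/w2.npy')
# dark knob blobs
g=im.max(2)
for (u,v) in [(275,147),(176,202),(371,207)]:
    m=(g[v-16:v+17,u-16:u+17]<45).astype(np.uint8);n,l,st,ce=cv2.connectedComponentsWithStats(m);k=l[16,16]; print((u,v),ce[k]+[u-16,v-16],st[k],atz(c,ce[k]+[u-16,v-16],.085))
K={150:(275,147.5),210:(175.5,202),90:(371.5,207)}
obs=[(atz(c,(274.9,147.3),.083)[:2],.12,150),(atz(c,(174.9,204.2),.083)[:2],.12,210),(atz(c,(311.4,344.9),.141)[:2],.085,0),(np.array([.666,-.0365]),.085,0)]
f=lambda q:np.concatenate([q[:2]+ra*np.array([np.cos(q[2]+np.radians(a)),np.sin(q[2]+np.radians(a))])-o for o,ra,a in obs])
s=least_squares(f,[.586,-.012,-.3]);print(s.x,np.degrees(s.x[2]),np.round(s.fun,4))
x0,y0,t=s.x
big=cv2.resize(im,None,fx=1,fy=1).copy()
for z,ra in[(.035,.135)]:
  for a in np.radians(range(0,360,5)):
    u=proj(c,[x0+ra*np.cos(a),y0+ra*np.sin(a),z]);cv2.circle(big,tuple(int(round(q)) for q in u),1,(255,0,0),-1)
for a in range(30,390,60):
    u=proj(c,[x0+.12*np.cos(t+np.radians(a)),y0+.12*np.sin(t+np.radians(a)),.095]);cv2.circle(big,tuple(int(round(q)) for q in u),2,(0,255,0),-1)
lx=np.array([x0+.085*np.cos(t),y0+.085*np.sin(t)])
for a in np.radians(range(0,360,15)):
    for ra,z in((.012,.141),(.034,.141)):
        u=proj(c,[lx[0]+ra*np.cos(a),lx[1]+ra*np.sin(a),z]);cv2.circle(big,tuple(int(round(q)) for q in u),1,(0,0,255),-1)
save('fit2',cv2.resize(big[100:400,130:430],None,fx=2,fy=2))
```

```text
(275, 147) [273.04895105 149.71328671] [  8   9  15  17 143] [0.50710318 0.07634419 0.085     ]
(176, 202) [175.56363636 201.93454545] [  6   7  20  19 275] [ 0.46895403 -0.03395337  0.085     ]
(371, 207) [369.62445415 206.79912664] [  6   7  19  19 229] [0.62274406 0.10258359 0.085     ]
[ 0.58610513 -0.01049587 -0.31116109] -17.828217377058646 [-0.0014 -0.0008 -0.0011  0.0015  0.0015 -0.0007  0.001  -0.    ]
```

View pics/fit2.png

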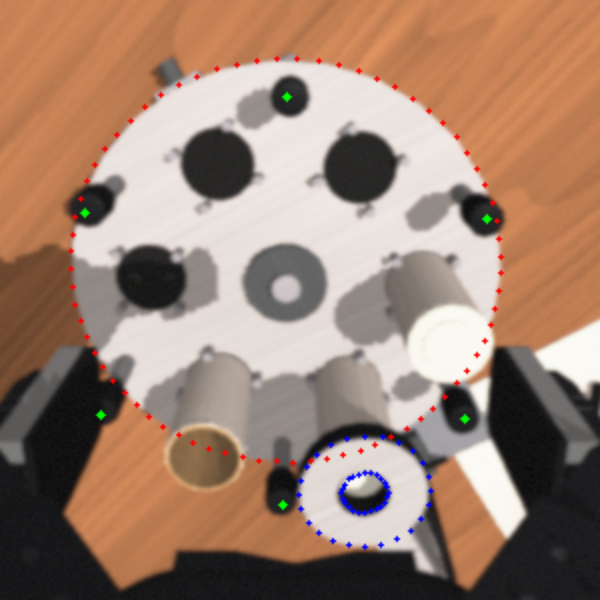

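The fit overlays the dial rim, knobs and ring well. The fixture is at (0.586,-0.0105), yaw -17.8°. The open tube is at -60°, so the dial must go +60°. Next I cage knob_a between half-open fingers.

>>> carry_out(
  slide=[
    [-4, -40, 0],
    [-4, -40, 50],
    [-4, -40, 100],
    [-4, -40, 150],
    [-4, -40, 160],
  ],
  turn=[1, 1, 1, 1, 1],
  grip=[0.15, 0.15, 0.15, 0.15, 0.15],
)

```text
time: 3.9
ee_pos: [0.4978, 0.0847, 0.1359]
orientation: [0.931, 0.364, -0.005, -0.001]
ft_force: [-1.0, 0.4, 0.3]
finger_gap: 0.0359
```

>>> carry_out(
  slide=[
    [0, 0, 0],
    [0, 0, 0],
  ],
  turn=[0, 0],
  grip=[0.15, 0.15],
)

```text
time: 4.1
ee_pos: [0.5033, 0.0845, 0.1416]
orientation: [0.932, 0.363, 0.002, 0.0]
ft_force: [1.7, -0.0, 0.7]
finger_gap: 0.0362
```

Run:
```python
from h import *
s=r.sense();X=R.from_quat(s['orientation']).as_matrix();print(s['time'],s['ee_pos'],np.round(X,3),s['finger_gap'])
print('knob in tool',X.T@(np.array([.5055,.0784,.083])-s['ee_pos']))
im,d=r.capture('wrist');save('wrist3',im)
```

```text
4.1 [0.50328394 0.08449564 0.14164107] [[ 0.736  0.677  0.003]
 [ 0.677 -0.736  0.001]
 [ 0.003  0.002 -1.   ]] 0.03619355732476502
knob in tool [-0.00265134  0.00589692  0.05864332]
```

View pics/wrist3.png

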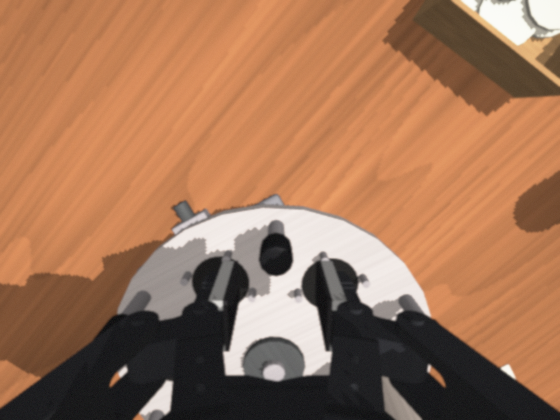

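Knob_a is at (276,250), centred between the finger pads at (228,280) and (330,280). Descending with a small correction.

>>> carry_out(
  slide=[
    [-2, 6, 0],
    [-2, 6, 20],
    [-2, 6, 40],
    [-2, 6, 56],
    [-2, 6, 56],
  ],
  turn=[0, 0, 0, 0, 0],
  grip=[0.15, 0.15, 0.15, 0.15, 0.15],
)

```text
time: 4.65
ee_pos: [0.5044, 0.0777, 0.0836]
orientation: [0.932, 0.363, -0.0, -0.0]
ft_force: [0.3, -0.8, -0.7]
finger_gap: 0.0363
```

```bash
cat > arc.py <<'E'
from h import *
import sys
c=np.array([.5861,-.0105]);t0=np.radians(132.17)
s=r.sense();X=R.from_quat(s['orientation']).as_matrix();print(s['time'],s['ee_pos'],s['finger_gap'],s['ft_force'])
yaw=np.degrees(np.arctan2(X[1,0],X[0,0]))
rel=s['ee_pos'][:2]-c;print('tool angle rel start',np.degrees(np.arctan2(rel[1],rel[0])%(2*np.pi)-t0),'radius',np.hypot(*rel),'yaw-42.2',yaw-42.17)
for a in eval(sys.argv[1]):
    P=np.append(c+.12*np.array([np.cos(t0+np.radians(a)),np.sin(t0+np.radians(a))]),s['ee_pos'][2])
    print(a,np.round(X.T@(P-s['ee_pos'])*1e3,1),'turn',round(yaw-42.17-a,1))
E
python3 arc.py '[0,4,8,12,16,20,24,28]'
```

```text
4.65 [0.50440856 0.077731   0.08363714] 0.03628946811891891 [ 0.33106517 -0.80922472 -0.71377107]
tool angle rel start 0.6260261184714613 radius 0.12024225950636479 yaw-42.2 0.3800688721381178
0 [ 1.3  0.2 -0. ] turn 0.4
4 [-7.1  0.5  0. ] turn -3.6
8 [-15.4   1.3   0. ] turn -7.6
12 [-23.7   2.7   0. ] turn -11.6
16 [-31.8   4.7   0. ] turn -15.6
20 [-39.8   7.2   0. ] turn -19.6
24 [-47.6  10.3   0. ] turn -23.6
28 [-55.1  13.9   0. ] turn -27.6
```

>>> carry_out(
  slide=[
    [-7, 0.5, 0],
    [-15, 1.3, 0],
    [-24, 2.7, 0],
    [-32, 4.7, 0],
    [-40, 7.2, 0],
  ],
  turn=[-4, -8, -12, -16, -20],
  grip=[0.15, 0.15, 0.15, 0.15, 0.15],
)

```text
time: 5.15
ee_pos: [0.4823, 0.0473, 0.0856]
orientation: [0.853, 0.521, 0.003, 0.001]
ft_force: [1.7, 3.8, -3.1]
finger_gap: 0.0361
```

```bash
python3 arc.py '[24,28,32,36,40,44]'
```

```text
5.15 [0.4822763  0.04733755 0.08562196] 0.03609208285831311 [ 1.70020695  3.8121528  -3.12521073]
tool angle rel start 18.708932603387083 radius 0.11884672207944767 yaw-42.2 20.664005563772264
24 [-11.   -1.   -0.1] turn -3.3
28 [-19.4  -0.2  -0.1] turn -7.3
32 [-27.6   1.1  -0.1] turn -11.3
36 [-35.8   3.1  -0.1] turn -15.3
40 [-43.8   5.5  -0.2] turn -19.3
44 [-51.6   8.6  -0.2] turn -23.3
```

>>> carry_out(
  slide=[
    [-9, 0.3, 0],
    [-17, 1, 0],
    [-25, 2.4, 0],
    [-33, 4.4, 0],
    [-41, 7, 0],
  ],
  turn=[-4, -8, -12, -16, -20],
  grip=[0.15, 0.15, 0.15, 0.15, 0.15],
)

```text
time: 5.65
ee_pos: [0.4685, 0.0056, 0.0856]
orientation: [0.75, 0.661, 0.001, 0.001]
ft_force: [-0.3, -0.4, 0.3]
finger_gap: 0.036
```

```bash
python3 arc.py '[44,48,52,56,60]'
```

```text
5.65 [0.46851431 0.00561336 0.08557492] 0.03603125230676875 [-0.34583146 -0.42660808  0.33112754]
tool angle rel start 40.02707299675304 radius 0.11868459906759289 yaw-42.2 40.57220273348598
44 [-8.3 -1.1 -0. ] turn -3.4
48 [-16.6  -0.3   0. ] turn -7.4
52 [-24.9   1.1   0. ] turn -11.4
56 [-33.1   3.    0. ] turn -15.4
60 [-41.    5.5   0. ] turn -19.4
```

>>> carry_out(
  slide=[
    [-8, -1, 0],
    [-16.6, -0.3, 0],
    [-25, 1, 0],
    [-33, 3, 0],
    [-41, 5.5, 0],
  ],
  turn=[-4, -8, -12, -16, -20],
  grip=[0.15, 0.15, 0.15, 0.15, 0.15],
)

```text
time: 6.15
ee_pos: [0.4687, -0.0364, 0.0856]
orientation: [0.625, 0.781, 0.0, 0.002]
ft_force: [-0.2, -0.1, 0.5]
finger_gap: 0.0364
```

>>> carry_out(
  slide=[
    [0, 0, 0],
    [0, 0, 0],
    [0, 0, 0],
  ],
  turn=[0, 0, 0],
  grip=[0.15, 0.15, 0.15],
)

```text
time: 6.45
ee_pos: [0.4679, -0.0348, 0.0845]
orientation: [0.626, 0.78, 0.0, 0.001]
ft_force: [-0.5, -0.8, 0.0]
finger_gap: 0.0363
```

```bash
python3 arc.py '[60]'
python3 - <<'E'
from h import *
im,d=r.capture('wrist');save('wrist4',im)
im,d=r.capture('side');save('side4',im)
E
```

```text
6.45 [ 0.46785173 -0.03477689  0.08447461] 0.036319524821356405 [-0.45139424 -0.76379833  0.02994439]
tool angle rel start 59.43186229285805 radius 0.12071462170287903 yaw-42.2 60.374324191671775
60 [-1.2  0.7  0. ] turn 0.4
```

View pics/wrist4.png

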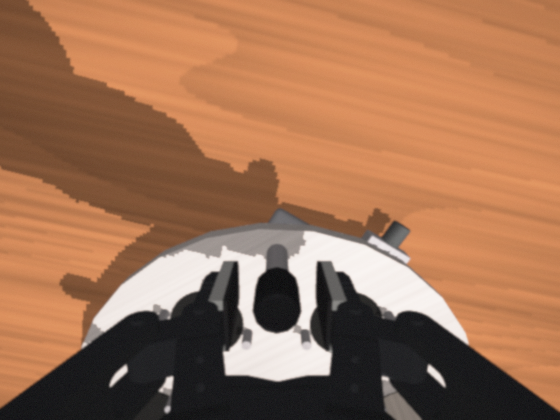

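View pics/side4.png

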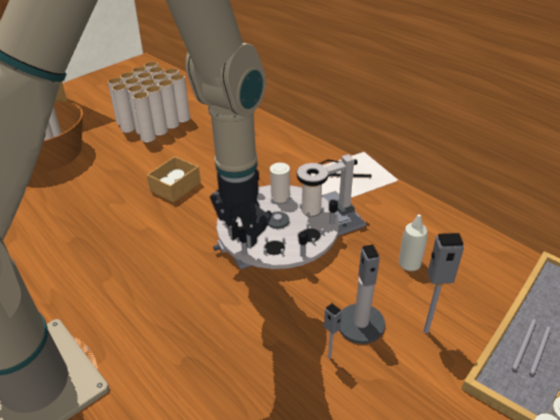

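The dial has clicked: the knob stands free at (277,300) between the fingers, and in the side view the open tube is now under the light. I'll lift straight up, then go over to the stand.

>>> carry_out(
  slide=[
    [0, 0, -45],
    [0, 0, -95],
    [0, 0, -145],
    [0, 0, -180],
    [-25, -6, -200],
  ],
  turn=[0, 0, 0, 0, 0],
  grip=[0.15, 0.15, 0.15, -1, -1],
)

```text
time: 7.05
ee_pos: [0.4685, -0.0573, 0.2873]
orientation: [0.623, 0.782, 0.002, 0.002]
ft_force: [0.6, -0.5, -0.2]
finger_gap: 0.0641
```

>>> carry_out(
  slide=[
    [-48, -12, -5],
    [-96, -24, -15],
    [-144, -36, -25],
    [-192, -48, -35],
    [-240, -60, -45],
  ],
  turn=[0, 0, 0, 0, 0],
  grip=[-1, -1, -1, -1, -1],
)

```text
time: 7.55
ee_pos: [0.4604, -0.3076, 0.329]
orientation: [0.625, 0.78, 0.0, -0.0]
ft_force: [2.0, 0.3, -0.7]
finger_gap: 0.0855
```

>>> carry_out(
  slide=[
    [0, 0, 0],
    [0, 0, 0],
  ],
  turn=[0, 0],
  grip=[-1, -1],
)

```text
time: 7.75
ee_pos: [0.4603, -0.3067, 0.3281]
orientation: [0.626, 0.78, 0.0, -0.0]
ft_force: [-0.3, 0.5, -0.1]
finger_gap: 0.0856
```

Run:
```python
from h import *
s=r.sense();print(s['time'],s['ee_pos'],s['joint_pos'])
im,d=r.capture('wrist');save('wrist5',im);np.save('pics/w5d.npy',d);np.save('pics/w5.npy',im);c=cam('wrist',s);np.save('pics/w5c.npy',c[1])
for t in ['stand','scope','scope_rod']:
    for q in r.pinpoint('wrist',t): print(t,np.round(q['xy'],1),round(q['confidence'],2),np.round(atz(c,q['xy'],0),4)[:2])
for q in r.cut_out('wrist','scope'): print(q['bbox'],q['confidence'])
im,d=r.capture('scene');save('scene5',im)
```

```text
7.75 [ 0.46034508 -0.30669792  0.32809257] [ 0.67401054  0.41287959 -0.19960501  1.68151742  0.09096873  1.05712288
  2.23373073]
stand [266.5 208.8] 0.59 [ 0.518  -0.3105]
stand [405.4 281.1] 0.44 [ 0.5849 -0.0803]
scope [196.7 247.1] 0.78 [ 0.5976 -0.3988]
scope [448.6 290.3] 0.62 [ 0.5857 -0.0099]
scope [275.8 142.1] 0.58 [ 0.4246 -0.3175]
scope_rod [277.3 150.2] 0.88 [ 0.4346 -0.3132]
scope_rod [171.8 278.7] 0.6 [ 0.6571 -0.4283]
scope_rod [459.5 404.2] 0.47 [0.7931 0.0912]
[266.0, 139.4, 25.2, 24.7] 0.73
[172.6, 243.0, 24.9, 29.3] 0.61
[241.0, 231.5, 39.6, 56.1] 0.19
```

View pics/wrist5.png

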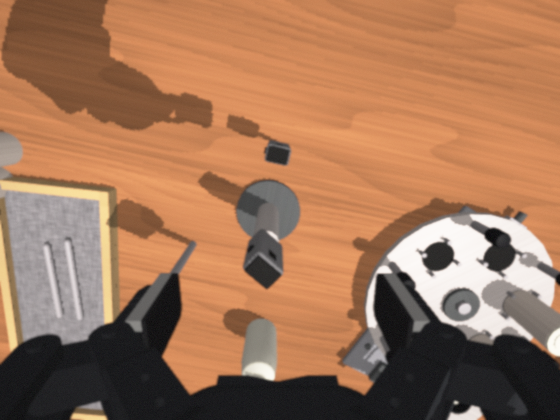

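View pics/scene5.png

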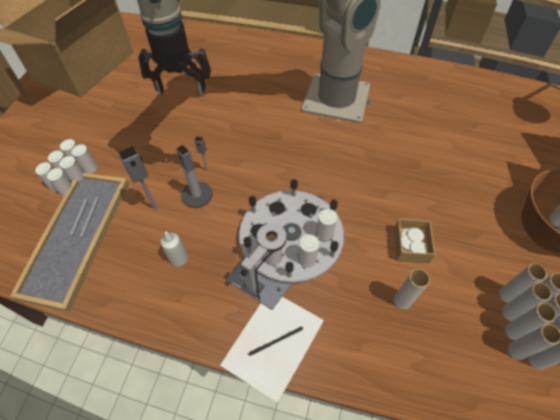

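Run:
```python
from h import *
im=np.load('pics/w5.npy');d=np.load('pics/w5d.npy')
save('crop5',cv2.resize(im[170:300,205:335],None,fx=4.5,fy=4.5,interpolation=cv2.INTER_CUBIC))
p=r.camera_params('wrist');c=(p,np.load('pics/w5c.npy'))
# point cloud from depth in region
P=[]
for v in range(165,300):
    for u in range(225,310):
        if d[v,u]>0: P.append(np.append(atdepth(c,(u,v),d[v,u]),[u,v]))
P=np.array(P)
for lo,hi in [(.005,.016),(.112,.128),(.125,.186),(.187,.21)]:
    m=(P[:,2]>lo)&(P[:,2]<hi);print(lo,hi,m.sum(),P[m].mean(0).round(4) if m.any() else '',P[m].min(0).round(3),P[m].max(0).round(3))
m=(P[:,2]>.187);q=P[m][:,:2]
print(cv2.minAreaRect((q*1000).astype(np.float32)))
m=(P[:,2]>.004)&(P[:,2]<.016);q=P[m][:,:2];print(cv2.minEnclosingCircle((q*1000).astype(np.float32)))
# big & small scope heights
for (u,v) in [(180,265),(279,150),(166,290)]:
    print((u,v),atdepth(c,(u,v),d[v,u]))
```

```text
0.005 0.016 2291 [ 5.113000e-01 -3.084000e-01  8.900000e-03  2.687604e+02  2.061270e+02] [ 4.75e-01 -3.52e-01  5.00e-03  2.37e+02  1.80e+02] [ 5.60e-01 -2.63e-01  1.60e-02  3.00e+02  2.39e+02]
0.112 0.128 113 [ 5.083000e-01 -3.055000e-01  1.203000e-01  2.696106e+02  2.327611e+02] [ 5.03e-01 -3.25e-01  1.12e-01  2.49e+02  2.27e+02] [ 5.19e-01 -2.93e-01  1.28e-01  2.80e+02  2.43e+02]
0.125 0.186 878 [ 5.087000e-01 -3.085000e-01  1.600000e-01  2.653952e+02  2.473929e+02] [ 4.33e-01 -3.26e-01  1.26e-01  2.43e+02  1.65e+02] [ 5.21e-01 -2.89e-01  1.86e-01  2.87e+02  2.73e+02]
0.187 0.21 802 [ 5.171000e-01 -3.081000e-01  1.920000e-01  2.627793e+02  2.703329e+02] [ 5.03e-01 -3.25e-01  1.87e-01  2.44e+02  2.53e+02] [ 5.34e-01 -2.91e-01  1.95e-01  2.82e+02  2.89e+02]
((518.257568359375, -307.69598388671875), (30.008481979370117, 22.15174102783203), 59.851287841796875)
((519.2103881835938, -307.3855285644531), 44.88825607299805)
(180, 265) [ 0.58918817 -0.40259216  0.07824702]
(279, 150) [ 0.41987043 -0.31492399  0.13416483]
(166, 290) [ 0.45998983 -0.35181876  0.33767141]
```

View pics/crop5.png

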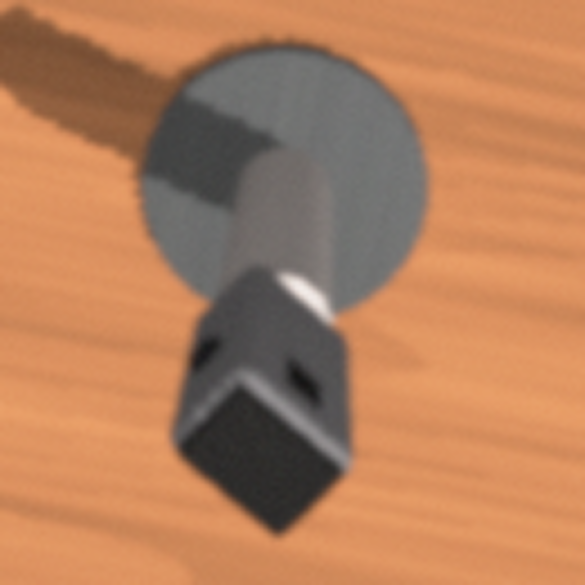

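The scope in the stand is confirmed: base 90 mm across at (0.519,-0.3077), cap about 30×22 mm in depth with its top at z≈0.192, resting on the pipe. The larger one at (180,265) and the smaller one at (279,150) are not in the stand. The handle's short axis lies along yaw 150°, so I turn the tool to match it.

>>> carry_out(
  slide=[
    [-7, 28, 0],
    [-14, 57, 0],
    [-14, 57, 0],
    [-14, 57, 20],
    [-14, 57, 40],
  ],
  turn=[-8, -16, -24, -32, -40],
  grip=[-0.3, -0.3, -0.3, -0.3, -0.3],
)

```text
time: 8.55
ee_pos: [0.5203, -0.3066, 0.2884]
orientation: [0.317, 0.948, -0.0, 0.001]
ft_force: [0.3, -0.7, -1.2]
finger_gap: 0.0555
```

>>> carry_out(
  slide=[
    [0, 0, 20],
    [0, 0, 35],
    [0, 0, 35],
    [0, 0, 35],
  ],
  turn=[-7.4, -7.4, -7.4, -7.4],
  grip=[-0.3, -0.3, -0.3, -0.3],
)

```text
time: 8.95
ee_pos: [0.5198, -0.307, 0.2538]
orientation: [0.259, 0.966, 0.0, -0.0]
ft_force: [-0.3, -0.8, 0.3]
finger_gap: 0.0556
```

Run:
```python
from h import *
s=r.sense();X=R.from_quat(s['orientation']).as_matrix();print(s['time'],s['ee_pos'],s['joint_pos'],s['finger_gap'],np.degrees(np.arctan2(X[1,0],X[0,0])))
print(X.T@(np.array([.519,-.3078,.159])-s['ee_pos']))
im,d=r.capture('wrist');save('wrist6',im);np.save('pics/w6d.npy',d);c=cam('wrist',s)
P=np.array([np.append(atdepth(c,(u,v),d[v,u]),[u,v]) for v in range(150,420,1) for u in range(200,360) if d[v,u]>0])
m=(P[:,2]>.188)&(P[:,2]<.2)&(np.hypot(P[:,0]-.519,P[:,1]+.308)<.04);q=P[m][:,:2];print(m.sum(),q.min(0),q.max(0));rc=cv2.minAreaRect((q*1000).astype(np.float32));print(rc,cv2.boxPoints(rc))
```

```text
8.95 [ 0.51977052 -0.30697661  0.25375274] [ 0.73030992  0.58026792 -0.38967826  1.64107848  0.25495214  0.97083042
  2.87157903] 0.05558967001629962 150.0125608076836
[ 0.00025154 -0.00110952  0.09475262]
1509 [ 0.50301561 -0.32511091] [ 0.53401746 -0.2918993 ]
((519.0026245117188, -308.67437744140625), (29.272857666015625, 21.661806106567383), 60.914894104003906) [[ 502.4226  -316.20013]
 [ 521.35284 -326.7301 ]
 [ 535.58264 -301.14862]
 [ 516.6524  -290.61865]]
```

View pics/wrist6.png

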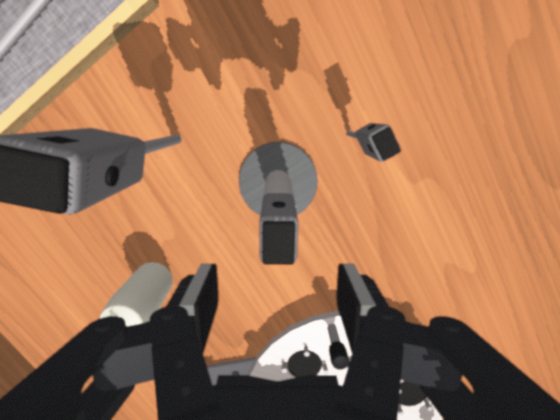

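Wrist view: the handle at (279,240) is centred between the fingers and square to them, the larger scope is at (70,175) and the small one at (380,142). Joint 7 is at 2.87, close to its 2.94 limit, so I take the same grasp a half turn round.

>>> carry_out(
  slide=[
    [0, 0, 0],
    [0, 0, 0],
    [0, 0, 0],
    [0, 0, 0],
    [0, 0, 0],
  ],
  turn=[8.4, 16.8, 25.2, 33.6, 42],
  grip=[-0.3, -0.3, -0.3, -0.3, -0.3],
)

```text
time: 9.5
ee_pos: [0.5203, -0.3074, 0.255]
orientation: [0.59, 0.807, 0.0, 0.001]
ft_force: [0.2, -0.8, -0.1]
finger_gap: 0.0557
```

>>> carry_out(
  slide=[
    [0, 0, 0],
    [0, 0, 0],
    [0, 0, 0],
    [0, 0, 0],
    [0, 0, 0],
  ],
  turn=[8.4, 16.8, 25.2, 33.6, 42],
  grip=[-0.3, -0.3, -0.3, -0.3, -0.3],
)

```text
time: 10.0
ee_pos: [0.5204, -0.3073, 0.2549]
orientation: [0.84, 0.542, 0.001, 0.001]
ft_force: [0.1, -0.5, 0.2]
finger_gap: 0.0557
```

>>> carry_out(
  slide=[
    [0, 0, 0],
    [0, 0, 0],
    [0, 0, 0],
    [0, 0, 0],
    [0, 0, 0],
  ],
  turn=[8.4, 16.8, 25.2, 33.6, 42],
  grip=[-0.3, -0.3, -0.3, -0.3, -0.3],
)

```text
time: 10.5
ee_pos: [0.5204, -0.3072, 0.2549]
orientation: [0.979, 0.205, 0.001, 0.001]
ft_force: [-0.5, 1.0, -0.7]
finger_gap: 0.0555
```

>>> carry_out(
  slide=[
    [0, 0, 0],
    [0, 0, 0],
    [0, 0, 0],
    [0, 0, 0],
    [0, 0, 0],
  ],
  turn=[8.4, 16.8, 25.2, 33.6, 42],
  grip=[-0.3, -0.3, -0.3, -0.3, -0.3],
)

```text
time: 11.0
ee_pos: [0.5205, -0.3071, 0.2549]
orientation: [0.987, -0.159, 0.001, -0.0]
ft_force: [0.2, 0.0, -0.2]
finger_gap: 0.0555
```

>>> carry_out(
  slide=[
    [0, 0, 0],
    [0, 0, 0],
    [0, 0, 0],
    [0, 0, 0],
  ],
  turn=[8, 12, 12, 12],
  grip=[-0.3, -0.3, -0.3, -0.3],
)

```text
time: 11.4
ee_pos: [0.5201, -0.3072, 0.2542]
orientation: [0.966, -0.258, 0.001, -0.0]
ft_force: [0.0, 1.2, 0.1]
finger_gap: 0.0554
```

```bash
cat > chk.py <<'E'
from h import *
s=r.sense();X=R.from_quat(s['orientation']).as_matrix();print(s['time'],s['ee_pos'],s['joint_pos'].round(3),s['finger_gap'],np.degrees(np.arctan2(X[1,0],X[0,0])),'z',X[:,2],s['ft_force'])
E
python3 - <<'E'
from chk import *
print(X.T@(np.array([.519,-.308,.159])-s['ee_pos']))
im,d=r.capture('wrist');save('wrist7',im)
E
```

```text
11.4 [ 0.52012157 -0.30715172  0.25423301] [ 0.194  0.597  0.478  1.657 -0.321  0.964  0.264] 0.05535547049171191 -29.8620735326959 z [ 1.47291537e-03 -1.79866591e-04 -9.99998899e-01] [0.00268712 1.20139975 0.07830408]
[-0.00068046  0.00134908  0.09523141]
```

View pics/wrist7.png

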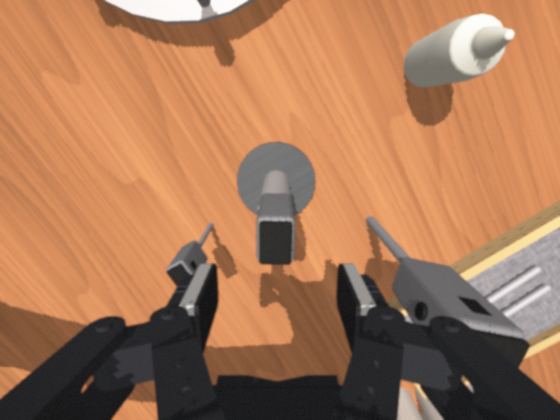

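>>> carry_out(
  slide=[
    [-0.7, 1.3, 20],
    [-0.7, 1.3, 45],
    [-0.7, 1.3, 70],
    [-0.7, 1.3, 90],
    [-0.7, 1.3, 94],
  ],
  turn=[0, 0, 0, 0, 0],
  grip=[-0.3, -0.3, -0.3, -0.3, -0.3],
)

```text
time: 11.95
ee_pos: [0.5172, -0.3073, 0.1575]
orientation: [0.966, -0.258, -0.002, -0.001]
ft_force: [-0.7, 0.6, 0.1]
finger_gap: 0.0556
```

Run:
```python
from chk import *
print(X.T@(np.array([.519,-.308,.159])-s['ee_pos']))
im,d=r.capture('side');save('side8',im[200:400,250:500].repeat(3,0).repeat(3,1))
```

```text
11.95 [ 0.51717722 -0.3072561   0.15747682] [ 0.236  0.71   0.416  1.75  -0.39   0.768  0.324] 0.05562998679063984 -29.959512503408988 z [-0.00309292  0.00247494 -0.99999215] [-0.69293717  0.56203097  0.14989082]
[ 0.00194473 -0.00026669 -0.00153065]
```

View pics/side8.png

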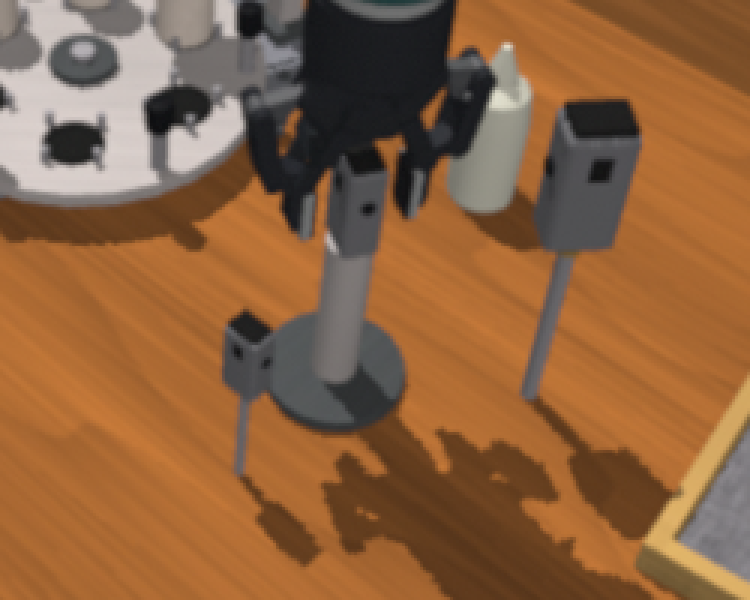

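The fingers stand on both sides of the handle. Closing.

>>> carry_out(
  slide=[
    [0, 0, 0],
    [0, 0, 0],
    [0, 0, 0],
    [0, 0, 0],
    [0, 0, 0],
  ],
  turn=[0, 0, 0, 0, 0],
  grip=[0, 0.3, 0.6, 1, 1],
  grip_force=60,
)

```text
time: 12.5
ee_pos: [0.5189, -0.3088, 0.1609]
orientation: [0.966, -0.259, 0.001, 0.0]
ft_force: [-0.7, -0.1, 7.0]
finger_gap: 0.0234
```

>>> carry_out(
  slide=[
    [0, 0, 0],
    [0, 0, 0],
    [0, 0, 0],
  ],
  turn=[0, 0, 0],
  grip=[1, 1, 1],
)

```text
time: 12.8
ee_pos: [0.5189, -0.3088, 0.1609]
orientation: [0.966, -0.259, 0.001, 0.0]
ft_force: [-1.0, 0.6, 5.9]
finger_gap: 0.0233
```

```bash
python3 chk.py
```

```text
12.8 [ 0.51885295 -0.30881906  0.16085476] [ 0.235  0.706  0.419  1.747 -0.39   0.769  0.323] 0.02332139634225579 -30.01591792497658 z [ 0.00211077 -0.00115055 -0.99999711] [-1.01335467  0.56531235  5.93396407]
```

>>> carry_out(
  slide=[
    [0, 0, -8],
    [0, 0, -25],
    [0, 0, -50],
    [0, 0, -80],
    [0, 0, -115],
  ],
  turn=[0, 0, 0, 0, 0],
  grip=[1, 1, 1, 1, 1],
)

```text
time: 13.3
ee_pos: [0.5175, -0.3076, 0.275]
orientation: [0.966, -0.259, -0.001, -0.0]
ft_force: [0.1, -0.5, -2.0]
finger_gap: 0.0236
```

>>> carry_out(
  slide=[
    [0, 0, -25],
    [0, 0, -50],
    [0, 0, -65],
    [0, 0, -65],
    [0, 0, -65],
  ],
  turn=[0, 0, 0, 0, 0],
  grip=[1, 1, 1, 1, 1],
)

```text
time: 13.8
ee_pos: [0.5179, -0.3079, 0.3391]
orientation: [0.966, -0.259, -0.0, -0.0]
ft_force: [-0.0, -0.2, -2.4]
finger_gap: 0.0235
```

Run:
```python
from chk import *
for n in['scene','side']:
    im,d=r.capture(n);save(n+'9',im);np.save('pics/%s9.npy'%n,im);np.save('pics/%s9d.npy'%n,d)
pcs={n:cam(n) for n in['scene','side']}
for t in['scope_tip','scope_rod']:
    A={n:r.pinpoint(n,t) for n in pcs}
    for n in pcs: print(t,n,[(np.round(q['xy'],1).tolist(),round(q['confidence'],2)) for q in A[n]])
    for i in A['scene']:
        for j in A['side']:
            Y,e=tri([ray(pcs['scene'],i['xy']),ray(pcs['side'],j['xy'])])
            if max(e)<.01: print(t,np.round(i['xy']),Y.round(4),np.round(max(e),4),'tool',(X.T@(Y-s['ee_pos'])).round(4))
```

```text
13.8 [ 0.51787777 -0.30785698  0.33908925] [ 0.172  0.518  0.518  1.545 -0.272  1.151  0.221] 0.023530820378682264 -30.01296321422617 z [-4.82431052e-04  5.93711263e-04 -9.99999707e-01] [-0.02243578 -0.21147001 -2.36306222]
scope_tip scene [([181.9, 150.0], 0.77), ([205.6, 173.3], 0.76), ([152.1, 210.4], 0.72), ([179.9, 146.8], 0.21)]
scope_tip side [([327.0, 357.4], 0.97), ([369.4, 249.9], 0.71), ([424.6, 331.0], 0.68), ([246.1, 206.2], 0.21)]
scope_tip [182. 150.] [ 0.5208 -0.3043  0.1911] 0.0002 tool [ 0.0008 -0.0045  0.148 ]
scope_tip [206. 173.] [ 0.4283 -0.3113 -0.0104] 0.0039 tool [-0.0756  0.0478  0.3495]
scope_tip [152. 210.] [ 0.5977 -0.4053 -0.0046] 0.0045 tool [0.1181 0.0445 0.3435]
scope_tip [180. 147.] [ 0.5163 -0.3088  0.1971] 0.0015 tool [-0.0008  0.0017  0.142 ]
scope_rod scene [([174.1, 128.2], 0.97), ([201.5, 155.5], 0.67), ([144.3, 183.3], 0.66)]
scope_rod side [([371.6, 211.0], 0.96), ([433.1, 295.3], 0.96), ([331.9, 337.1], 0.67), ([310.7, 171.2], 0.22)]
scope_rod [174. 128.] [ 0.5239 -0.3007  0.2695] 0.003 tool [ 0.0017 -0.0092  0.0696]
scope_rod [202. 156.] [ 0.4236 -0.3171  0.0613] 0.0002 tool [-0.0768  0.0552  0.2778]
scope_rod [144. 183.] [ 0.5858 -0.4037  0.1053] 0.0002 tool [0.1069 0.0491 0.2337]
```

View pics/side9.png

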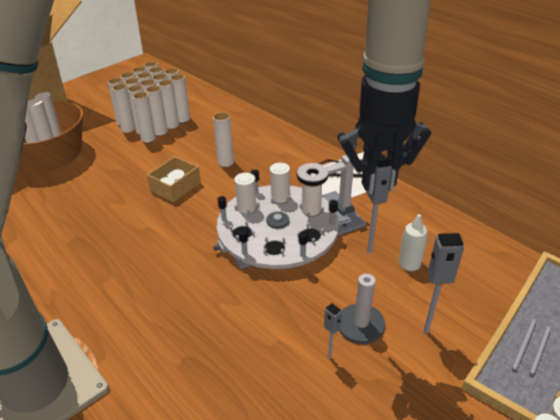

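View pics/scene9.png

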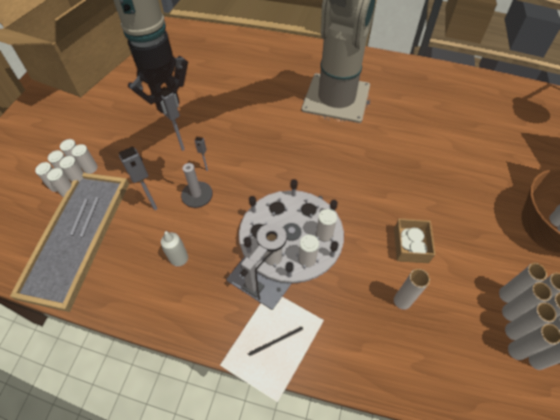

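The scope hangs upright out of the stand, with its tip at side (371,250) and z≈0.191. Now I carry it over the light at the same height.

>>> carry_out(
  slide=[
    [-0.5, -20, 0],
    [-1.2, -55, 0],
    [-2, -95, 0],
    [-3, -135, 0],
    [-4, -175, 0],
  ],
  turn=[0, 0, 0, 0, 0],
  grip=[1, 1, 1, 1, 1],
)

```text
time: 14.6
ee_pos: [0.6028, -0.1533, 0.3391]
orientation: [0.966, -0.259, -0.0, 0.0]
ft_force: [0.3, 0.1, -1.8]
finger_gap: 0.0232
```

>>> carry_out(
  slide=[
    [-1, -40, 0],
    [-2, -80, 0],
    [-3, -115, 0],
    [-3, -130, 0],
    [-3, -134, 0],
  ],
  turn=[0, 0, 0, 0, 0],
  grip=[1, 1, 1, 1, 1],
)

```text
time: 15.1
ee_pos: [0.6673, -0.0348, 0.3384]
orientation: [0.966, -0.257, -0.001, -0.0]
ft_force: [0.0, 0.0, -1.0]
finger_gap: 0.0235
```

>>> carry_out(
  slide=[
    [0, 0, 0],
    [0, 0, 0],
    [0, 0, 0],
  ],
  turn=[0, 0, 0],
  grip=[1, 1, 1],
)

```text
time: 15.4
ee_pos: [0.6661, -0.0396, 0.3398]
orientation: [0.965, -0.261, 0.0, 0.0]
ft_force: [0.3, -0.7, -1.6]
finger_gap: 0.0235
```

Run:
```python
from chk import *
for n in['scene','side','wrist']:
    im,d=r.capture(n);np.save('pics/%s10.npy'%n,im);np.save('pics/%s10d.npy'%n,d);save(n+'10',im)
a=np.load('pics/scene10.npy')[130:280,200:350];b=np.load('pics/side10.npy')[60:260,230:430]
save('pair10',np.hstack([cv2.resize(a,(400,400),interpolation=cv2.INTER_CUBIC),cv2.resize(b,(400,400),interpolation=cv2.INTER_CUBIC)]))
```

```text
15.4 [ 0.66608102 -0.03960355  0.33981772] [-0.251  0.624  0.496  1.35  -0.297  1.241 -0.266] 0.02347490886684581 -30.20249498371952 z [-2.27797387e-05 -9.65304056e-04 -9.99999534e-01] [ 0.30272669 -0.65035058 -1.58012604]
```

View pics/pair10.png

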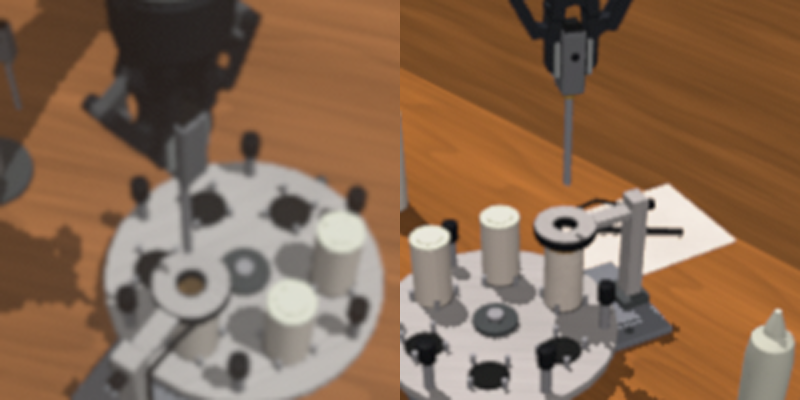

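View pics/wrist10.png

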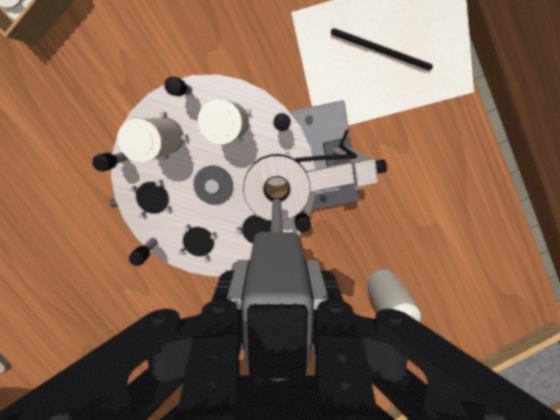

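```bash
cat > rod.py <<'E'
from h import *
# rod centre columns per row by edge pairs of a predicted 8 mm rod
def rodline(im,pc,P0,D,hs,show=None):
    """for heights along the rod, sample perpendicular profile; return image points of the centre"""
    g=cv2.GaussianBlur(im,(3,3),0).astype(np.float32)
    pts=[]
    for h in hs:
        a=proj(pc,P0+D*h);b=proj(pc,P0+D*(h+.01));t=(b-a)/np.linalg.norm(b-a);n=np.array([-t[1],t[0]])
        depth=-(np.linalg.inv(pc[1])@np.append(P0+D*h,1))[2];w=.008*pc[0]['fx']/depth
        off=np.arange(-12,12.01,.1)
        xs=(a[0]+n[0]*off).astype(np.float32)[None];ys=(a[1]+n[1]*off).astype(np.float32)[None]
        prof=cv2.remap(g,xs,ys,cv2.INTER_LINEAR)[0]
        gr=np.gradient(prof,axis=0)
        k=int(round(w/.1/2))
        # score: opposite gradients at +-w/2
        best=None
        for i in range(k,len(off)-k):
            sc=-np.sum(gr[i-k]*gr[i+k])
            if best is None or sc>best[0]: best=(sc,i)
        pts.append(a+n*off[best[1]])
    return np.array(pts)
E
python3 - <<'E'
from rod import *
from chk import s,X
p0=np.array(s['ee_pos'])+X[:,2]*.148;D=-X[:,2]
for n in['scene','side','wrist']:
    pc=cam(n,s) if n=='wrist' else cam(n)
    im=np.load('pics/%s10.npy'%n)
    hs=np.linspace(.008,.10,16)
    q=rodline(im,pc,p0,D,hs)
    pred=np.array([proj(pc,p0+D*h) for h in hs])
    print(n,(q-pred).round(2).tolist())
    v=im.copy()
    z=5;x0,y0=(pred.mean(0)-[50,45]).astype(int)
    v=cv2.resize(v[y0:y0+90,x0:x0+100],None,fx=z,fy=z,interpolation=cv2.INTER_CUBIC)
    for a in q: cv2.circle(v,tuple(((a-[x0,y0]+.5)*z).astype(int).tolist()),2,(255,0,0),-1)
    for h in(0,): 
        a=proj(pc,p0);cv2.circle(v,tuple(((a-[x0,y0]+.5)*z).astype(int).tolist()),3,(0,255,0),-1)
    save('rod_'+n,v)
vs=[cv2.imread('pics/rod_%s.png'%n) for n in['scene','side','wrist']]
cv2.imwrite('pics/rods10.png',cv2.resize(np.hstack(vs),(795,240)))
E
```

```text
15.55 [ 0.66642897 -0.03833541  0.33973622] [-0.252  0.625  0.495  1.349 -0.298  1.241 -0.266] 0.02296376943076703 -30.11295399225226 z [ 1.70255883e-04 -1.37302746e-04 -9.99999976e-01] [ 0.8125369   1.13178863 -1.97555859]
scene [[1.1, -0.07], [1.0, -0.06], [1.1, -0.07], [0.7, -0.04], [0.7, -0.04], [8.88, -0.54], [9.88, -0.6], [-2.2, 0.13], [-3.69, 0.22], [-9.98, 0.61], [-4.99, 0.3], [-0.0, 0.0], [1.3, -0.08], [1.0, -0.06], [1.8, -0.11], [0.5, -0.03]]
side [[0.2, 0.0], [-0.0, 0.0], [-0.1, -0.0], [0.1, 0.0], [0.2, 0.0], [-0.3, -0.01], [-0.1, -0.0], [0.1, 0.0], [0.2, 0.0], [-0.2, -0.0], [-0.6, -0.01], [-0.0, 0.0], [-0.0, 0.0], [-0.4, -0.01], [-0.7, -0.01], [0.4, 0.01]]
wrist [[0.5, 0.0], [0.9, 0.01], [0.9, 0.01], [0.6, 0.0], [0.9, 0.01], [1.5, 0.01], [-1.5, -0.01], [-1.7, -0.01], [-1.7, -0.01], [4.2, 0.03], [-3.7, -0.03], [-3.1, -0.02], [-5.1, -0.04], [-5.3, -0.04], [-1.8, -0.01], [-4.0, -0.03]]
```

View pics/rods10.png

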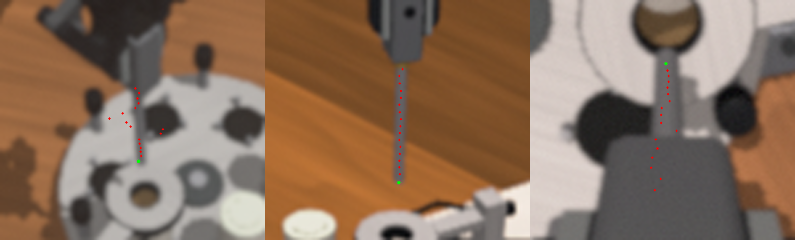

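```bash
cat >> rod.py <<'E'
from scipy.optimize import minimize
def ringfit(im,pc,x0,r=(.034,.012),z=.141,span=.006,st=.0005,arc=None):
    g=cv2.GaussianBlur(cv2.cvtColor(im,cv2.COLOR_RGB2GRAY),(3,3),0).astype(np.float32)
    gx=cv2.Sobel(g,cv2.CV_32F,1,0)/8;gy=cv2.Sobel(g,cv2.CV_32F,0,1)/8
    th=np.radians(np.arange(0,360,6))
    def score(x,y):
        t=0
        for ra in r:
            C=proj(pc,[x,y,z])
            for a in th:
                u=proj(pc,[x+ra*np.cos(a),y+ra*np.sin(a),z]);n=(u-C)/np.linalg.norm(u-C)
                xs=np.float32([[u[0]]]);ys=np.float32([[u[1]]])
                e=-(cv2.remap(gx,xs,ys,1)[0,0]*n[0]+cv2.remap(gy,xs,ys,1)[0,0]*n[1])
                t+=np.clip(e if ra>.02 else -e,-5,25)
        return t
    o=np.arange(-span,span+1e-9,.0015)
    S=max((score(x0[0]+a,x0[1]+b),a,b) for a in o for b in o)
    q=minimize(lambda v:-score(v[0]*1e-3,v[1]*1e-3),[(x0[0]+S[1])*1e3,(x0[1]+S[2])*1e3],method='Nelder-Mead',options=dict(initial_simplex=None,xatol=.05,fatol=.1))
    return q.x*1e-3,-q.fun
E
python3 - <<'E'
from rod import *
for n in['scene','side']:
    pc=cam(n); im=np.load('pics/%s0im.npy'%n)
    print(n,ringfit(im,pc,[.6665,-.0365]), 'after', ringfit(np.load('pics/%s10.npy'%n),pc,[.6665,-.0365]))
p=r.camera_params('wrist');print('w2',ringfit(np.load('pics/w2.npy'),(p,np.load('pics/w2c.npy')),[.6665,-.0365]))
E
```

```text
scene (array([ 0.66358719, -0.03508142]), np.float64(1608.492658582119)) after (array([ 0.66703584, -0.03465379]), np.float64(2389.1834709791237))
side (array([ 0.66829844, -0.03608167]), np.float64(2671.2255121035023)) after (array([ 0.66869624, -0.0356326 ]), np.float64(2670.8779889881666))
w2 (array([ 0.66602789, -0.03657321]), np.float64(2238.3148487705066))
```

>>> carry_out(
  slide=[
    [0, -1.8, 10],
    [0, -1.8, 25],
    [0, -1.8, 35],
    [0, -1.8, 37],
    [0, -1.8, 37],
  ],
  turn=[0, 0, 0, 0, 0],
  grip=[1, 1, 1, 1, 1],
)

```text
time: 16.05
ee_pos: [0.6674, -0.0356, 0.3019]
orientation: [0.966, -0.259, -0.0, 0.0]
ft_force: [-0.2, 0.3, -1.1]
finger_gap: 0.0235
```

>>> carry_out(
  slide=[
    [0, 0, 0],
    [0, 0, 0],
    [0, 0, 0],
  ],
  turn=[0, 0, 0],
  grip=[1, 1, 1],
)

```text
time: 16.35
ee_pos: [0.6679, -0.0357, 0.303]
orientation: [0.966, -0.259, 0.0, -0.0]
ft_force: [0.0, -0.0, -2.0]
finger_gap: 0.0235
```

```bash
cat > align.py <<'E'
from rod import *
import sys
tag=sys.argv[1];lo,hi=float(sys.argv[2]),float(sys.argv[3]); doring=len(sys.argv)<5
s=r.sense();X=R.from_quat(s['orientation']).as_matrix()
print(s['time'],s['ee_pos'],s['ft_force'],'tilt',X[:2,2])
p0=np.array(s['ee_pos'])+X[:,2]*.148;D=np.array([0,0,1.])
hole={'scene':np.array([.667,-.0347]),'side':np.array([.6687,-.0356])}
E=[];V=[];W=[];vs=[]
for n in['scene','side','wrist']:
    im,d=r.capture(n);np.save('pics/%s%s.npy'%(n,tag),im)
    if n=='wrist':
        save('wrist'+tag,im);continue
    pc=cam(n);H=hole[n]
    if doring:
        H2,_=ringfit(im,pc,H);print(n,'ring',H2.round(4))
    hs=np.linspace(lo,hi,24)
    q=rodline(im,pc,p0,D,hs);pred=np.array([proj(pc,p0+D*h) for h in hs]);
    o=(q-pred)[:,0];ok=abs(o-np.median(o))<1.0
    f=np.polyfit(hs[ok],o[ok],1);ok&=abs(o-np.polyval(f,hs))<.5;f=np.polyfit(hs[ok],o[ok],1)
    depth=-(np.linalg.inv(pc[1])@np.append(p0,1))[2];m=depth/pc[0]['fx']
    rt=pc[1][:2,0]
    for k,h in enumerate((0,.08)):
        lat=np.polyval(f,h)*m+rt@(p0[:2]-H)   # metres along camera right
        if k==0:a0=lat
        else:a1=lat
    print(n,'n',ok.sum(),'lat tip %.2f rod %.2f mm'%(a0*1e3,a1*1e3));E.append(rt);V.append(a0);W.append(a1)
    z=4;c0=proj(pc,[H[0],H[1],.16]).astype(int)-[50,60]
    v=cv2.resize(im[c0[1]:c0[1]+120,c0[0]:c0[0]+100],None,fx=z,fy=z,interpolation=cv2.INTER_CUBIC);vs.append(v)
E=np.array(E);dt=np.linalg.solve(E,V)*1e3;dr=np.linalg.solve(E,W)*1e3
print('tip-hole mm world',dt.round(2),'rod-hole',dr.round(2))
Ri=X.T
print('correction in tool (tip)',(X.T@np.append(-dt,0)).round(2),'mean',(X.T@np.append(-(dt+dr)/2,0)).round(2))
save('pair'+tag,np.hstack(vs))
E
python3 align.py 11 .004 .1
```

```text
16.35 [ 0.66788968 -0.03572789  0.30303331] [ 4.38347914e-04 -4.45504582e-02 -1.99962740e+00] tilt [ 9.80364123e-04 -3.39494686e-05]
scene ring [ 0.6669 -0.0346]
scene n 19 lat tip 2.50 rod 1.27 mm
side ring [ 0.6691 -0.0356]
side n 23 lat tip -0.58 rod -1.81 mm
tip-hole mm world [2.26 3.21] rod-hole [-1.68  0.87]
correction in tool (tip) [-0.35  3.91 -0.  ] mean [ 0.77  1.91 -0.  ]
```

View pics/pair11.png

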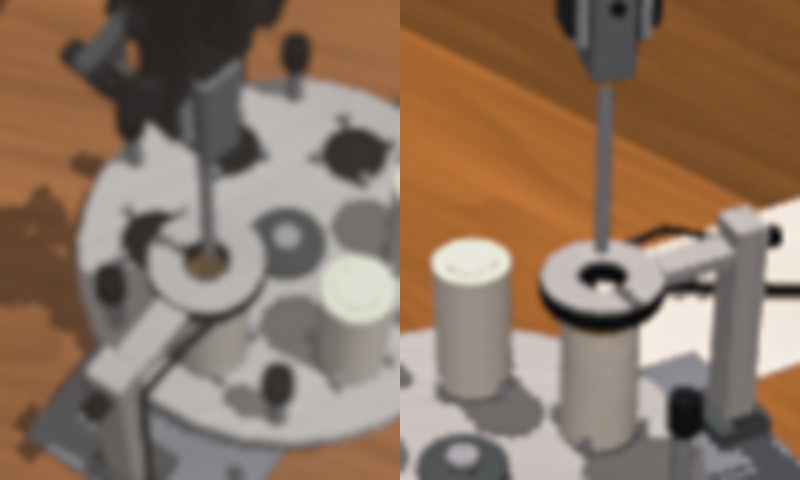

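View pics/wrist11.png

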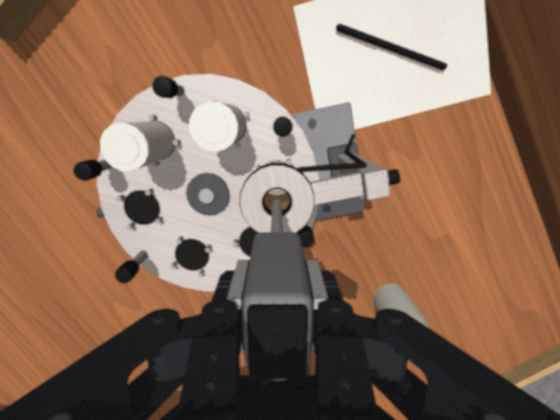

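Run:
```python
from h import *
im=np.load('pics/wrist11.npy')
v=cv2.resize(im[165:265,222:332],None,fx=6,fy=6,interpolation=cv2.INTER_CUBIC);save('wz11',v)
p=r.camera_params('wrist');c=(p,np.array(p['mount']))
for z in(.038,.068,.148,.151,.162): print(z,proj(c,[0,0,z]).round(1))
# px per mm at z=.15
print((proj(c,[.001,0,.155])-proj(c,[0,0,.155])).round(2),(proj(c,[0,.001,.155])-proj(c,[0,0,.155])).round(2))
print('ring',end=' ')
s=r.sense();from rod import ringfit
print(ringfit(im,cam('wrist',s),[.6665,-.0365]), [proj(cam('wrist',s),np.array([*ringfit(im,cam('wrist',s),[.6665,-.0365])[0],.141])).round(1)])
```

```text
0.038 [275.5 259.4]
0.068 [275.6 238.8]
0.148 [275.9 204.4]
0.151 [275.9 203.5]
0.162 [275.9 200.2]
[ 1.15 -0.  ] [0.   1.11]
ring (array([ 0.66519478, -0.03850632]), np.float64(1244.5218500533258)) [array([275. , 204.4])]
```

View pics/wz11.png

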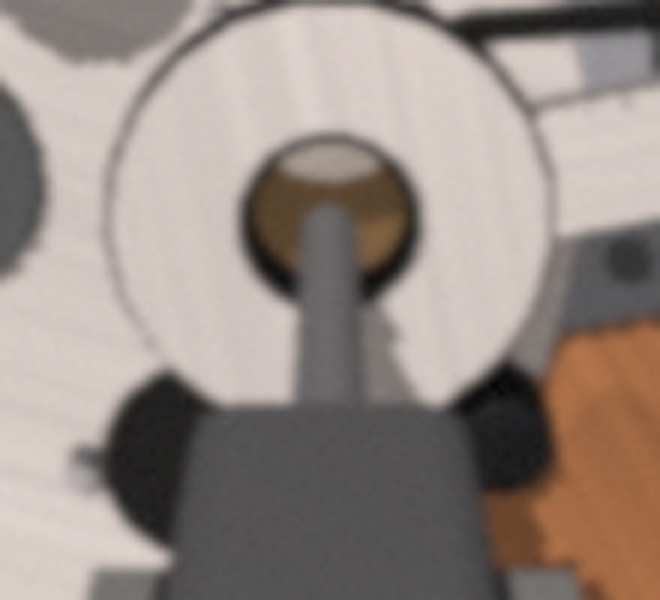

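Run:
```python
from chk import *
im,d=r.capture('wrist');p=r.camera_params('wrist');c=(p,np.array(p['mount']))
Q=np.array([atdepth(c,(u,v),d[v,u]) for v in range(238,298) for u in range(262,292) if d[v,u]>0])*1e3
print(Q.min(0),Q.max(0),len(Q))
A=np.c_[Q[:,0],Q[:,2],np.ones(len(Q))];w=np.ones(len(Q),bool)
for _ in range(5):
    f=np.linalg.lstsq(A[w],Q[w,1],rcond=None)[0];e=Q[:,1]-A@f;w=abs(e)<2.5*e[w].std()
print('y=a x+b z+c',f,'std',e[w].std(),w.sum(),'tilt deg (dy/dz)',np.degrees(np.arctan(f[1])),'yaw',np.degrees(np.arctan(f[0])))
# rod depth points
Q=[]
for v in range(202,231):
    for u in range(273,281):
        if d[v,u]>0:
            q=atdepth(c,(u,v),d[v,u])*1e3
            if q[2]<153 and abs(q[0])<6: Q.append(q)
Q=np.array(Q);print('rod',len(Q),Q.min(0),Q.max(0));f=np.polyfit(Q[:,2],Q[:,1],1);g=np.polyfit(Q[:,2],Q[:,0],1);print('surface y slope deg',np.degrees(np.arctan(f[0])),np.polyval(f,[68,148]),'x',np.polyval(g,[68,148]))
```

```text
16.5 [ 0.66773644 -0.03566372  0.30273724] [-0.252  0.653  0.483  1.401 -0.313  1.163 -0.254] 0.023357836540580518 -30.017225007467406 z [ 4.79518434e-04  2.03886813e-05 -9.99999885e-01] [ 0.34044471  0.03096691 -1.55164113]
[ -6.3470384  -17.94604446 -27.43561822] [  7.47592853 -15.51625143  26.26852448] 1791
y=a x+b z+c [-2.47464637e-03 -1.25726885e-03 -1.71046878e+01] std 0.2699016813245918 1714 tilt deg (dy/dz) -0.07203616088278945 yaw -0.14178650360362618
rod 231 [-2.36159579 -5.69404497 69.12674639] [  3.41942314  -3.47197368 142.12998217]
surface y slope deg 0.31628739883924717 [-4.87470261 -4.4330776 ] x [0.62409365 0.39302509]
```

Wrist zoom: the ring hole is centred at about (277,201.7). The rod, carried straight down to the ring plane, would land at (276.7,198.8), about 2.6 mm short in tool +y. Depth shows no tilt (handle face 0.07°, rod 0.3°). I'll correct and start down slowly.

>>> carry_out(
  slide=[
    [0.2, 1.2, 0],
    [0.4, 2.5, 0],
    [0.4, 2.5, 0],
    [0.4, 2.5, 3],
    [0.4, 2.5, 5],
  ],
  turn=[0, 0, 0, 0, 0],
  grip=[1, 1, 1, 1, 1],
)

```text
time: 17.05
ee_pos: [0.6666, -0.0379, 0.2971]
orientation: [0.966, -0.259, -0.0, -0.0]
ft_force: [0.1, -0.0, -1.7]
finger_gap: 0.0233
```

>>> carry_out(
  slide=[
    [0, 0, 4],
    [0, 0, 5],
    [0, 0, 5],
    [0, 0, 5],
  ],
  turn=[0, 0, 0, 0],
  grip=[1, 1, 1, 1],
)

```text
time: 17.45
ee_pos: [0.6668, -0.038, 0.2924]
orientation: [0.966, -0.259, -0.0, 0.0]
ft_force: [0.2, 0.6, -1.6]
finger_gap: 0.0231
```

```bash
python3 align.py 12 .01 .1 x
python3 - <<'E'
from h import *
im=np.load('pics/wrist12.npy')
v=cv2.resize(im[165:265,222:332],None,fx=6,fy=6,interpolation=cv2.INTER_CUBIC);save('wz12',v)
p=r.camera_params('wrist');c=(p,np.array(p['mount']));z=r.sense()['ee_pos'][2]-.141
print(proj(c,[.0005,-.001,z]).round(2),proj(c,[.0005,-.001,.148]).round(2))
E
```

```text
17.45 [ 0.66675134 -0.03799985  0.29242861] [ 0.20426811  0.60643148 -1.61161291] tilt [-5.35979635e-05 -6.00470357e-06]
scene n 19 lat tip -0.10 rod 0.17 mm
side n 20 lat tip -0.71 rod -0.34 mm
tip-hole mm world [-1.46 -0.5 ] rod-hole [-0.41  0.06]
correction in tool (tip) [ 1.02 -1.16 -0.  ] mean [ 0.7  -0.66 -0.  ]
[276.46 202.14] [276.46 203.24]
```

View pics/wz12.png

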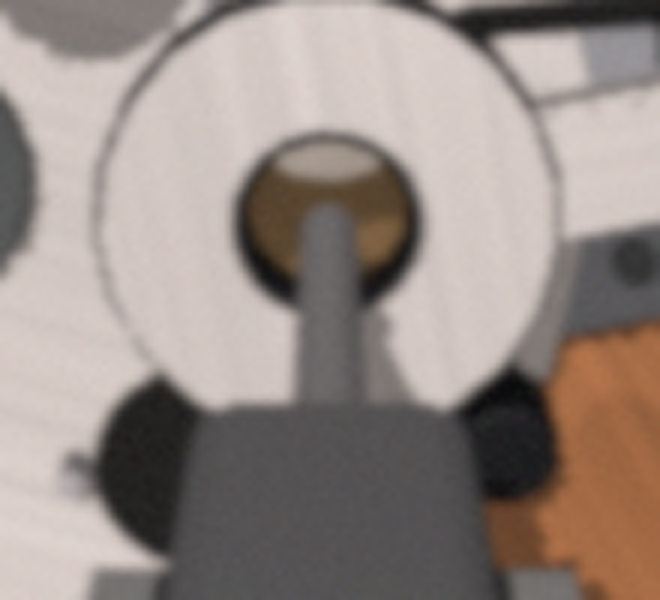

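View pics/pair12.png

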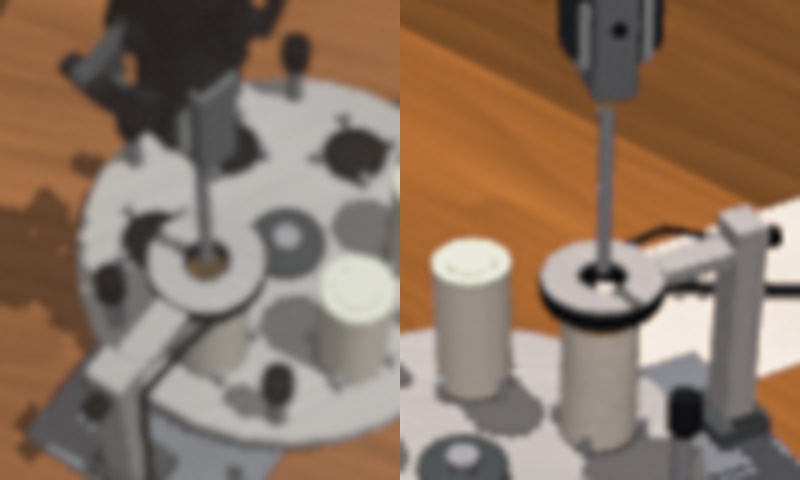

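Stereo and wrist both put the rod within about 1 mm of the hole's axis. Lowering slowly.

>>> carry_out(
  slide=[
    [0.2, -0.2, 3],
    [0.2, -0.2, 8],
    [0.2, -0.2, 13],
    [0.2, -0.2, 18],
    [0.2, -0.2, 22],
  ],
  turn=[0, 0, 0, 0, 0],
  grip=[1, 1, 1, 1, 1],
)

```text
time: 18.1
ee_pos: [0.6668, -0.0378, 0.2696]
orientation: [0.966, -0.259, -0.0, 0.0]
ft_force: [0.8, -0.1, -1.8]
finger_gap: 0.0234
```

```bash
python3 align.py 13 .035 .1 x
python3 - <<'E'
from h import *
im=np.load('pics/wrist13.npy')
v=cv2.resize(im[165:265,222:332],None,fx=6,fy=6,interpolation=cv2.INTER_CUBIC);save('wz13',v)
p=r.camera_params('wrist');c=(p,np.array(p['mount']));z=r.sense()['ee_pos'][2]-.141
print(proj(c,[.0005,-.001,z]).round(2))
E
```

```text
18.1 [ 0.66677082 -0.03783209  0.26964977] [ 0.75693691 -0.09862522 -1.79913368] tilt [-8.54582728e-04  5.95847679e-05]
scene n 21 lat tip -0.66 rod 0.76 mm
side n 24 lat tip -0.39 rod -1.24 mm
tip-hole mm world [-1.61 -1.12] rod-hole [-1.3   0.44]
correction in tool (tip) [ 0.83 -1.77 -0.  ] mean [ 1.09 -1.02 -0.  ]
[276.46 209.53]
```

View pics/wz13.png

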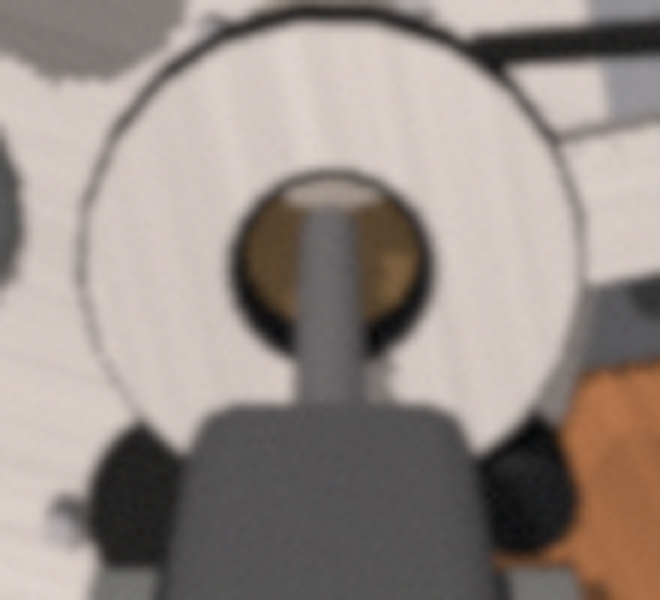

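In the hole plane the rod is at (276.8,209.5) and the hole at (277.3,209.4). It is centred, so I continue down.

>>> carry_out(
  slide=[
    [0.4, -0.3, 5],
    [0.4, -0.3, 11],
    [0.4, -0.3, 17],
    [0.4, -0.3, 23],
    [0.4, -0.3, 28],
  ],
  turn=[0, 0, 0, 0, 0],
  grip=[1, 1, 1, 1, 1],
)

```text
time: 18.75
ee_pos: [0.6673, -0.0378, 0.2417]
orientation: [0.966, -0.259, -0.0, 0.0]
ft_force: [-0.8, -0.3, -2.8]
finger_gap: 0.0234
```

>>> carry_out(
  slide=[
    [0, 0, 5],
    [0, 0, 11],
    [0, 0, 17],
    [0, 0, 23],
    [0, 0, 28],
  ],
  turn=[0, 0, 0, 0, 0],
  grip=[1, 1, 1, 1, 1],
)

```text
time: 19.25
ee_pos: [0.6674, -0.0378, 0.2138]
orientation: [0.966, -0.259, -0.0, 0.0]
ft_force: [-0.6, -0.3, -1.4]
finger_gap: 0.0235
```

```bash
python3 align.py 14 .085 .107 x
python3 - <<'E'
from h import *
im=np.load('pics/wrist14.npy')
v=cv2.resize(im[165:290,212:342],None,fx=4.8,fy=4.8,interpolation=cv2.INTER_CUBIC);save('wz14',v)
p=r.camera_params('wrist');c=(p,np.array(p['mount']));z=r.sense()['ee_pos'][2]-.141
print(proj(c,[.0005,-.001,z]).round(2))
E
```

```text
19.25 [ 0.66737869 -0.03778349  0.21380743] [-0.62025901 -0.32522734 -1.40884358] tilt [-3.90329631e-04  8.94059041e-05]
scene n 8 lat tip -8.97 rod -5.86 mm
side n 19 lat tip 2.72 rod -0.06 mm
tip-hole mm world [ -6.9  -11.17] rod-hole [-7.94 -8.23]
correction in tool (tip) [  0.38 -13.12  -0.  ] mean [  1.57 -12.11  -0.  ]
[276.44 234.38]
```

View pics/wz14.png

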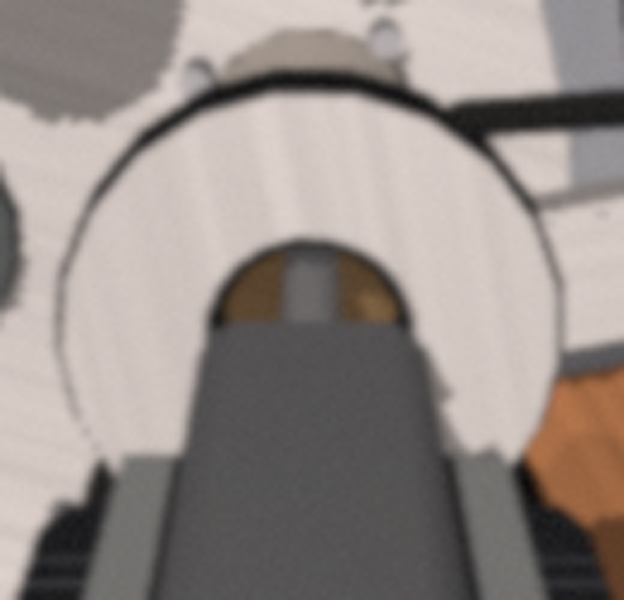

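View pics/pair14.png

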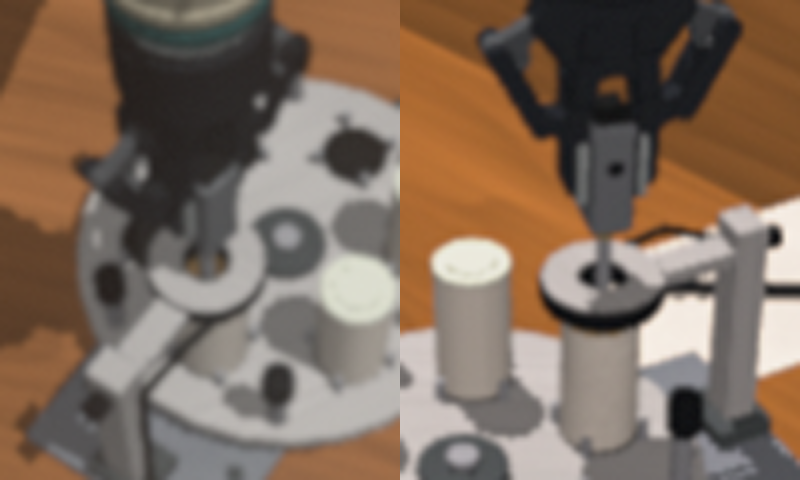

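At this height the rod (276.5,234.4) still coincides with the hole centre (276.6,234.4) in the wrist view. The stereo numbers no longer apply, because too little of the rod shows. Last 14 mm.

>>> carry_out(
  slide=[
    [0, 0, 4],
    [0, 0, 8],
    [0, 0, 12],
    [0, 0, 14],
    [0, 0, 14],
  ],
  turn=[0, 0, 0, 0, 0],
  grip=[1, 1, 1, 1, 1],
)

```text
time: 19.9
ee_pos: [0.6672, -0.0378, 0.2]
orientation: [0.966, -0.259, -0.0, 0.0]
ft_force: [-0.1, -0.2, -2.5]
finger_gap: 0.0234
```

>>> carry_out(
  slide=[
    [0, 0, 0],
    [0, 0, 0],
    [0, 0, 0],
  ],
  turn=[0, 0, 0],
  grip=[1, 1, 1],
)

```text
time: 20.2
ee_pos: [0.6676, -0.0379, 0.2007]
orientation: [0.966, -0.259, 0.0, -0.0]
ft_force: [-0.2, 0.5, -2.0]
finger_gap: 0.0234
```

Run:
```python
from chk import *
ims=[]
for n in['scene','side','wrist']:
    im,d=r.capture(n);save(n+'15',im);np.save('pics/%s15.npy'%n,im)
p=r.camera_params('wrist');c=(p,np.array(p['mount']))
print('rod at hole plane',proj(c,[.0005,-.001,s['ee_pos'][2]-.141]).round(1))
v=cv2.resize(im[180:305,212:342],(390,375),interpolation=cv2.INTER_CUBIC)
b=np.load('pics/side15.npy')[100:270,215:385];b=cv2.resize(b,(375,375),interpolation=cv2.INTER_CUBIC)
save('f15',np.hstack([v,b]))
# handle bottom height from side: handle bottom edge at axis
pc=cam('side')
for z in(.157,.160,.163,.166): print(z,proj(pc,[s['ee_pos'][0],s['ee_pos'][1],z]).round(1))
pc2=cam('scene')
# face check of tilt
c=(p,np.array(p['mount']));Q=np.array([atdepth(c,(u,vv),d[vv,u]) for vv in range(245,298) for u in range(264,290) if d[vv,u]>0])*1e3
f=np.linalg.lstsq(np.c_[Q[:,0],Q[:,2],np.ones(len(Q))],Q[:,1],rcond=None)[0];print('tilt',np.degrees(f[1]),f[2])
# dial angle via capped tube cap centres / knobs
for t in['knob_a','tube_capped_a','tube_open']:
    for n in['side','scene']:
        for q in r.pinpoint(n,t): print(t,n,np.round(q['xy'],1),round(q['confidence'],2),atz(cam(n),q['xy'],.083 if t=='knob_a' else .035)[:2].round(4))
```

```text
20.2 [ 0.66762057 -0.037887    0.20067147] [-0.231  0.747  0.442  1.519 -0.363  0.958 -0.206] 0.023438914357366784 -30.018301187487932 z [ 3.61782269e-04 -1.98016882e-05 -9.99999934e-01] [-0.21709959  0.45765526 -1.96390533]
rod at hole plane [276.4 242.3]
0.157 [313.  165.5]
0.16 [313.  164.3]
0.163 [313.1 163.2]
0.166 [313.1 162. ]
tilt -0.34130622820604817 -17.103614071590158
knob_a side [302.8 237.6] 0.76 [ 0.5496 -0.1242]
knob_a side [240.8 233.1] 0.73 [ 0.4706 -0.0269]
knob_a scene [294.8 184.1] 0.75 [ 0.4694 -0.0289]
knob_a scene [253.3 201.6] 0.65 [ 0.552  -0.1174]
tube_capped_a side [282.6 198.9] 0.75 [0.6488 0.0383]
tube_capped_a side [246.2 207.1] 0.74 [0.569  0.0753]
tube_capped_a scene [326.1 232.2] 0.96 [0.563  0.0799]
tube_capped_a scene [306.8 257.9] 0.71 [0.6478 0.0489]
tube_open side [311.4 209.8] 0.62 [ 0.6673 -0.0365]
tube_open scene [272.5 257. ] 0.53 [ 0.6678 -0.0338]
tube_open scene [197.7 193.8] 0.45 [ 0.5366 -0.2872]
```

View pics/f15.png

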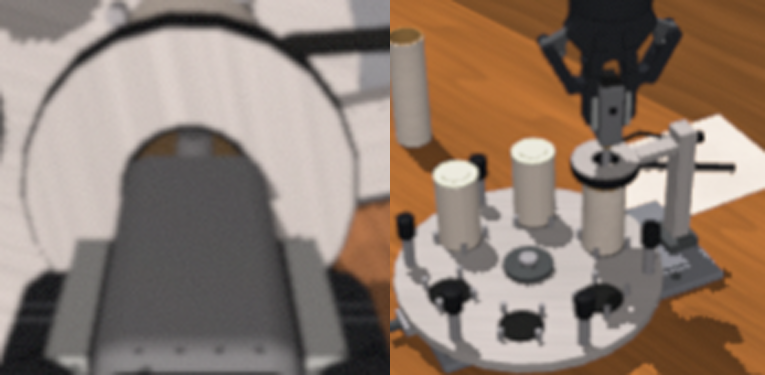

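Final checks agree: tip z ≈ 0.053, upright, rod centred, and tube_open seen at (0.667,-0.035), which is under the hole. Handing in.

Run:
```python
from h import *
print(r.job_done()); s=r.sense();print(s['time'],s['ee_pos'],s['finger_gap'])
```

```text
the job is handed in; nothing more can be done
None
the job is handed in; nothing more can be done
```

I turned the dial one click anticlockwise (+60°), so the open tube sits under the ring light. I then took the borescope from its stand and lowered it through the ring into the tube. I handed the job in at about 20.5 s with the gripper still holding the scope; no verdict was reported.

- **Depth:** the tip is about 15 mm above the inside of the tube's bottom. That comes from the arm height (0.2007 m) and the measured grip-to-tip distance of about 0.1475 m; the tip can't be seen inside the tube.
- **Centring and tilt:** the wrist view put the rod within about 1 mm of the hole's axis, with tilt of 0.3° or less. The grip opening was steady at 23.4 mm, and the force reading showed only the scope's own weight.
- **Tubes and dial:** the open tube was found within about 3 mm of the light's axis, and both capped tubes stood upright in their nests. The last pictures showed no sign that anything else was disturbed.

**Readings that disagreed:**
- Part-way down, the scene and side cameras together suggested up to about 3° of tilt, which the wrist depth readings did not support. I put it down to calibration error.
- Those two cameras gave no usable centring once the rod was deep in the hole, so the last part of the descent relied on the wrist camera.
- In the final look, knob_a read about 8 mm off its expected place and one capped tube about 8 mm off in one view. I took both as detection error and did not measure the dial angle separately.

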